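# Nest the empty parts cups, add the sample fitting and scan the order card

## Task

Get the empties ready to go back to the store for a refill. Nest all the coloured cups that are on the bench in size order inside the grey tub, each standing upright on the floor of the next larger one; then take the brass fitting out of the green bin, leaving the other parts in it, and drop it into the innermost cup as the sample. Last, pick up the scanner, hold it steady for two seconds, upright and square on to the order card with its reading spot on the barred label, and stand it back on its blue mat; do not knock over the scanner or disturb the grease tin, tape and screwdriver.

Things in the scene. Friction and masses are not known exactly. Their poses are not given: they have to be found in the camera images.
- tub: Grey plastic tub, the outermost vessel: outer diameter 90, height 50, wall 4, floor 8 thick, inner diameter 82. Stands open side up; origin at the centre of its underside, z up. Loose, 350 g.
- cup_a: Blue round plastic parts cup, straight-walled: outer diameter 68, height 61, wall 2.5, weighted floor 8 thick, inner diameter 63. Stands open side up; origin at the centre of its underside, z up. Narrower cups are taller, so each nested cup's rim stands 19 or more above the next larger one's. May be absent (then None).
- cup_b: Green round plastic parts cup, straight-walled: outer diameter 56, height 72, wall 2.5, weighted floor 8 thick, inner diameter 51. Stands open side up; origin at the centre of its underside, z up. Narrower cups are taller, so each nested cup's rim stands 19 or more above the next larger one's. May be absent (then None).
- cup_c: Orange round plastic parts cup, straight-walled: outer diameter 44, height 83, wall 2.5, weighted floor 8 thick, inner diameter 39. Stands open side up; origin at the centre of its underside, z up. Narrower cups are taller, so each nested cup's rim stands 19 or more above the next larger one's. May be absent (then None).
- cup_d: Yellow round plastic parts cup, straight-walled: outer diameter 33, height 94, wall 2.5, weighted floor 8 thick, inner diameter 28. Stands open side up; origin at the centre of its underside, z up. Narrower cups are taller, so each nested cup's rim stands 19 or more above the next larger one's. May be absent (then None).
- brass_fitting: Brass (gold-coloured) plain round fitting, diameter 18, height 28, standing upright in the bin with a black bore on top; origin at the centre of its underside. The one wanted.
- bin: Open green plastic bin, outer 200 (x) by 170 (y) by 40 high, wall and floor 4, fixed; origin at the centre of its underside. Holds the six small fittings, standing on its floor.
- steel_fitting: Silver steel round fitting, diameter 18, height 28, origin at underside centre; stays in the bin.
- black_cap: Black round cap, diameter 20, height 16, origin at underside centre; stays in the bin.
- red_plug: Red round plug, diameter 18, height 20, origin at underside centre; stays in the bin.
- steel_nut: Dark steel round nut, diameter 24, height 10, origin at underside centre; stays in the bin.
- blue_spacer: Blue round spacer, diameter 16, height 24, origin at underside centre; stays in the bin.
- scanner: Cordless scanner standing on its foot, 300 g; origin under the foot's centre, z up, x the way it looks. Black foot 70 (x) by 60 by 14; black handle 30 by 28 up to z 103; yellow head 75 long, 40 wide (y, flat sides), 34 thick, centre at (10, 0, 118), nose pitched 45 deg down to +x, top z 156. Take it from above by the head's sides at x 5 to 10, z 115 to 130. Beam: along +x, 45 deg down.
- window (a point): Centre of the scanner's window at its nose, at (36.5, 0, 91.5) in the scanner's frame.
- scan_spot (a point): Where the scanner reads: on the beam 110 from the window, at (114.3, 0, 13.7) in the scanner's frame.
- mat: Blue square mat on the bench, 120 by 120 by 3 thick, fixed: the scanner's place. Origin at the centre of its underside.
- card_holder: Fixed grey desk stand with an order card on a face sloping 45 degrees, facing up and towards its own -x side. 110 wide (y), about 105 high, its foot reaching from x -33 to 57, the sloping plate from x -36 to 42 (higher towards +x); origin under the card's middle at bench level, z up.
- label (a point): Centre of the black-barred white label on the order card, at (0, 0, 71) in the stand's frame. To read it square on, the scanner's x axis points the same way as the stand's x axis, seen from above.
- grease_tin: Red grease tin, diameter 60, height 75, closed, standing on the bench; bystander. Origin at underside centre.
- tape_roll: Black roll of tape lying flat, diameter 90, height 25; bystander. Origin at underside centre.
- screwdriver: Screwdriver lying on the bench; bystander.
Things that resemble listed ones, but are neither listed nor needed, are in the scene too. Several things have the shape of the mat; the one meant has the colours described above.

How it is judged:
By the outcome, as a careful person would: the job done as asked, in the order asked, and still so for the second after the job is handed in, with the robot touching nothing.
Of cup_a, cup_b, cup_c, cup_d only 3 to 4 are there at a start; the rules pass over those that are not, and their reading is None.
At some moment in a run one of tub, cup_a, cup_b may be knocked a few centimetres aside while the robot is not near it.
It also fails if it takes over 192 s, if anything falls off the work surface, if the arm or the gripper's body presses on something with over 40 N, if the wrist force passes 120 N, or if a joint passes its speed limit or range.

## Robot

A 6-joint arm with a two-finger parallel gripper is mounted at the origin on the work surface. World frame = base frame: x ahead of the robot, y to its left, z up, the work surface at z = 0. Lengths are in mm, angles in rad, forces in N, time in s.
With the tool pointing down it reaches from about 325 to 900 mm from the base axis. Payload 6.1 kg.
Tool frame: the origin (TCP) lies at the very end of the fingers, on their centre line; the grasp point (between the pads) lies 19 mm behind it; z points along the fingers, y is the line along which they close (so a half turn about z gives the same grasp; the last joint's range is limited). The gripper opens to 87 mm and grips with 3 to 60 N. Pads are 19 mm wide; open, the fingers measure 117 mm over their backs; the gripper's body (75 mm by 190 mm) begins 51 mm behind the grasp point.
Start: joints at [1.031, 0.22, 1.526, -0, 1.395, -0.126], TCP at [251.305, 572.243, 222.538] pointing down, gripper open.
Joint ranges: [-2.98, 2.98], [-0.91, 2.08], [0.09, 2.57], [-1.24, 4.39], [0.2, 2.65], [-2.68, 2.68]. Speed limits (rad/s): [2.57, 2.57, 3.01, 3.14, 3.14, 3.14].

## Interface

Orientations are given as [roll, pitch, yaw] about the fixed x, y, z axes, in that order (R = Rz(yaw) Ry(pitch) Rx(roll)).
In Python, from rig import ctrl gives the robot as it stands. The module is installed in compiled form; this text tells all that it offers.
- The arm moves only by the tool arm_command, never from a script. Its argument "deltas" is a list of rows, each a list of 7 numbers: the finger opening in mm, from 0 to 87, then the shift along the tool's x, y, z in units of 0.25 m (1.0 is 0.25 m), then the turn, a rotation vector about the tool's x, y, z in units of 60 degrees (1.0 is 60 degrees). In form: [[hand, x, y, z, wx, wy, wz], ...]. A call has 1 to 20 rows; each row is the pose to reach, as a shift and turn from the pose commanded when the call began, along the tool's axes at that moment; what a row does not reach only later rows make up. A row lasts 1/8 s, in which the tool goes at most 62.5 mm and 10.7 degrees, less where a joint would pass 70% of its speed; a pose out of reach is approached as far as the arm can. A call with a number of a shift or a turn outside -1 to 1 is refused whole. A call with a gripper value outside its range is refused whole. The fingers move at their own pace and stop on an object; "squeeze" is the grip in N (left out, the last holds). Time passes only in rows, so rows that repeat a pose let the fingers close. It gives the time, the measured TCP pose, the force, the opening and the grip force at its end, in the units of the state.
- ctrl.get_state(): the state, without advancing time (a new reading comes with each control period).
- ctrl.camera(name): name is "side" or "top"; returns a dict with "frame" (420x560x3 uint8, red, green, blue), "mtx" (3x3 intrinsics, pixels), "extrinsics" (4x4, takes a point from world to camera coordinates). Camera axes: x right, y down, z forward; pixel columns grow to the right and rows downward; lengths in mm; the calibration is good to about 2 mm. A picture is of the moment at which its call begins. There is no depth.
- ctrl.hand_in(): hands the job in; it is judged then, once.
The state is a dict: "t": time; "joints": joint angles; "qd": joint speeds; "effort": joint torques, N m; "tcp_pos": TCP position; "orientation": TCP orientation; "ft_force": force on the tool from outside, world axes, zero at the start; "moment": the same for the moment, N m; "gripper_width": opening from 0.0 (shut) to 1.0 (fully open); "finger_force": force on a finger pad.
Only numpy, scipy, OpenCV 4.12 (cv2) and the standard library are available. Lean on these libraries where they do the work, as an engineer would, in place of code of your own. Each camera call takes 0.05 s, during which the arm holds its last target. There are 200 camera calls.

## Working session

There is one attempt and no reset: what is moved stays moved. The work goes in short steps, Python scripts to look and compute and a tool call to move; the robot and the scene stay as the last step left them, time stands still between calls to the robot, and variables do not carry over. Pictures are saved under pics/ and viewed, at most 14 in all, crops included, and the job is handed in when it is done.

Besides the shell and the picture viewer there is one more tool, called after "Emit:" as name(argument=value, ...) on one line, values as JSON. arm_command: Moves the arm, as the interface text tells. Shifts and turns lie within -1 to 1; 1 stands for 0.25 m of shift or 60 degrees of turn. Its arguments: {"type":"object","properties":{"deltas":{"type":"array"},"squeeze":{"type":"number"}},"required":["deltas"]}

```bash
ls; mkdir -p pics
python3 - <<'E'
from rig import ctrl
import cv2,numpy as np
for n in("top","side"):
    c=ctrl.camera(n); cv2.imwrite(f"pics/{n}0.png",cv2.resize(c["frame"][:,:,::-1],(800,600),interpolation=cv2.INTER_CUBIC))
    np.savez(f"{n}0.npz",**c); print(c["mtx"].round(1).tolist(),c["extrinsics"].round(3).tolist())
s=ctrl.get_state();print(s)
E
```

```text
pics
[[402.2, 0.0, 285.0], [0.0, 402.2, 216.5], [0.0, 0.0, 1.0]] [[-0.03, -1.0, 0.01, -32.415], [-0.995, 0.029, -0.092, 487.628], [0.091, -0.012, -0.996, 1140.552], [0.0, 0.0, 0.0, 1.0]]
[[466.0, 0.0, 273.5], [0.0, 466.0, 204.1], [0.0, 0.0, 1.0]] [[0.988, -0.154, 0.012, -479.904], [-0.079, -0.573, -0.816, 89.433], [0.133, 0.805, -0.578, 1242.908], [0.0, 0.0, 0.0, 1.0]]
{'t': 0.1, 'joints': array([ 1.03091088e+00,  2.21183813e-01,  1.52749661e+00, -1.32223146e-05,
        1.39469558e+00, -1.26090975e-01]), 'qd': array([-0.00094288, -0.00173814, -0.00276966,  0.00040101, -0.00040479,
       -0.00054517]), 'effort': array([ 7.70762981e-04, -4.95935762e+01, -3.88523269e+01,  7.02617364e-02,
        5.14472346e-02, -5.96228142e-05]), 'tcp_pos': array([251.01583721, 571.76499863, 221.52405206]), 'orientation': array([-3.13982182e+00, -2.11358824e-04,  2.72780032e+00]), 'ft_force': array([0.69291833, 0.69684898, 0.6528556 ]), 'moment': array([ 0.06182641, -0.01467092, -0.01587836]), 'finger_force': 0.0, 'gripper_width': 1.001142438911723}
```

View pics/top0.png

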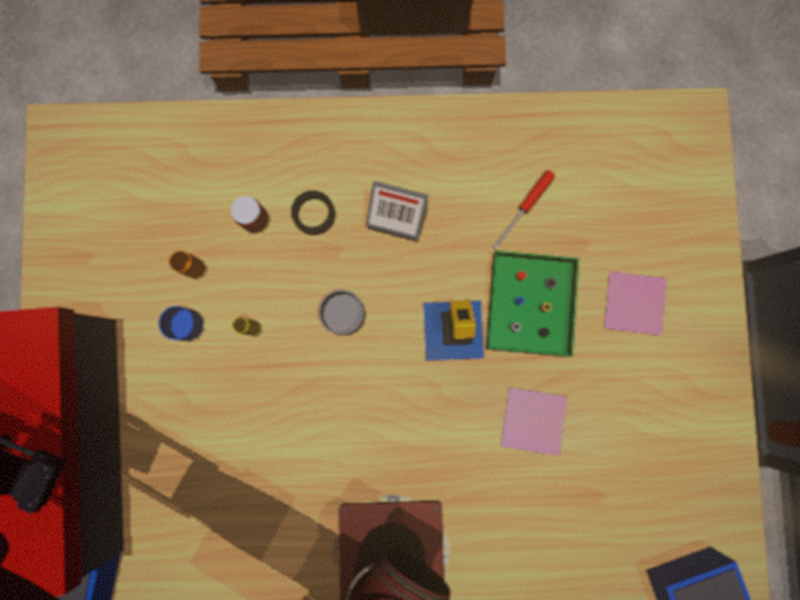

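View pics/side0.png

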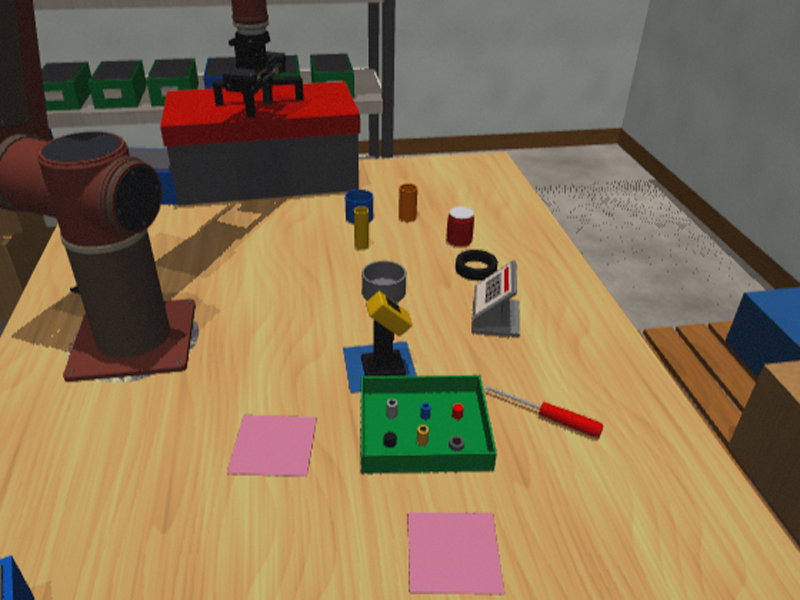

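The top view (800-px scale) shows:
- Blue cup at (180,323), orange (187,264) and yellow (245,325). There is no green cup.
- Tub (343,313), card stand (397,210), and bin (533,303) with the brass fitting at about (546,307).
- Scanner on the blue mat (454,330). The two pink mats are decoys.
- Tin (248,212), tape (313,212), screwdriver (525,205).

Next I'll enlarge the bin and scanner area and measure.

```bash
cat > h.py <<'E'
import cv2,numpy as np
from scipy.spatial.transform import Rotation as R
def snap(n):
    from rig import ctrl
    return ctrl.camera(n)
def ray(c,px,z):
    E=c["extrinsics"];Rm,t=E[:3,:3],E[:3,3]
    o=-Rm.T@t; px=np.atleast_2d(px).astype(float)
    d=np.c_[(px-c["mtx"][:2,2])/np.diag(c["mtx"])[:2],np.ones(len(px))]@Rm
    return o+d*((z-o[2])/d[:,2])[:,None]
def proj(c,p):
    E=c["extrinsics"];q=np.atleast_2d(p)@E[:3,:3].T+E[:3,3]
    q=q@c["mtx"].T;return q[:,:2]/q[:,2:]
def cam0(c):
    E=c["extrinsics"];return -E[:3,:3].T@E[:3,3]
HUE={"blue":(108,126),"orange":(8,17),"yellow":(22,33),"green":(50,75)}
def mask(c,lo,hi):
    return cv2.inRange(cv2.cvtColor(c["frame"],cv2.COLOR_RGB2HSV),np.array(lo),np.array(hi))
def blobs(m,amin=20):
    n,l,s,ce=cv2.connectedComponentsWithStats(m)
    return [(s[i,4],ce[i],l==i) for i in range(1,n) if s[i,4]>=amin]
def cyl(c,bm,r,h,zb=0):
    """upright cylinder from its blob: far rim edge on z=h, near base edge on z=0, mean of both"""
    px=np.argwhere(bm)[:,::-1]
    a=ray(c,px,zb+h)[:,:2]; b=ray(c,px,zb)[:,:2]; o=cam0(c)[:2]
    u=a.mean(0)-o;u/=np.linalg.norm(u);v=np.array([-u[1],u[0]])
    s=a@v; lat=((a@v).max()+(a@v).min())/2/1; lb=((b@v).max()+(b@v).min())/2
    return (u*((a@u).max()-r)+v*lat).round(1),(u*((b@u).min()+r)+v*lb).round(1)
def go(tp,rpy,pos=None,ori=None):
    """row numbers from the present (or given) pose to TCP position tp, orientation rpy"""
    from rig import ctrl
    s=ctrl.get_state()
    p=s["tcp_pos"] if pos is None else np.array(pos); o=s["orientation"] if ori is None else ori
    R0=R.from_euler("xyz",o);R1=R.from_euler("xyz",rpy)
    sh=R0.inv().apply(np.array(tp)-p)/250; w=(R0.inv()*R1).as_rotvec()/np.radians(60)
    return np.r_[sh,w].round(3).tolist()
E
python3 - <<'E'
from h import *
T,S=[dict(np.load(f"{n}0.npz")) for n in("top","side")]
f=T["frame"][165:260,280:420];g=S["frame"][180:340,230:370]
im=np.hstack([cv2.resize(f,None,fx=3,fy=3,interpolation=2)[:285],cv2.resize(g,(280,285),interpolation=2)])
cv2.imwrite("pics/crop1.png",im[:,:,::-1])
for c,n in((T,"T"),(S,"S")):
    hsv=cv2.cvtColor(c["frame"],cv2.COLOR_RGB2HSV)
    for k,px in {"T":dict(blue=(126,226),orange=(130,184),yellow=(170,227),yel2=(174,229),tub=(240,219),mat=(305,245),wood=(300,300),head=(322,232)),"S":dict(blue=(250,148),orange=(285,143),yellow=(253,162),tub=(268,200),mat=(250,262),wood=(200,250))}[n].items(): print(n,k,hsv[px[1],px[0]])
E
```

```text
T blue [112 166 167]
T orange [ 13 194 141]
T yellow [ 21 168  85]
T yel2 [ 22 177 108]
T tub [  8  15 135]
T mat [110 121 137]
T wood [ 24 109 180]
T head [ 22 215 171]
S blue [ 24 235 130]
S orange [ 13 230 104]
S yellow [ 22 229  98]
S tub [150   9  54]
S mat [106 185 139]
S wood [ 17 139 197]
```

View pics/crop1.png

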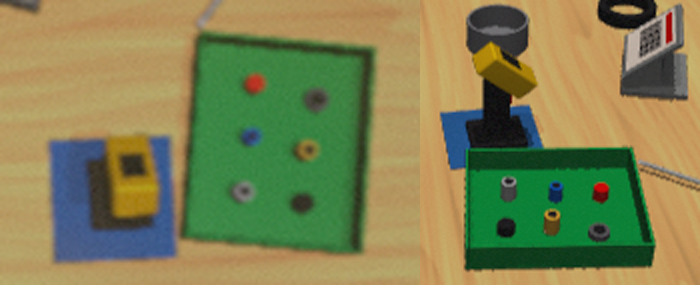

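In the crop, the gold-ringed brass fitting with the black bore is at (307,150). The silver steel one is at (243,190), and the nut (315,98), cap (302,202), red plug (255,84) and blue spacer (250,136) are all clearly different. The scanner's head slopes nose-down towards world +x, facing the card. Now I'll measure.

```bash
cat >> h.py <<'E'
RNG={"blue":((100,90,30),(128,255,255)),"orange":((5,165,30),(17,255,255)),"yellow":((19,165,40),(30,255,255))}
GEO={"blue":(34,61),"orange":(22,83),"yellow":(16.5,94)}
E
python3 - <<'E'
from h import *
T,S=[dict(np.load(f"{n}0.npz")) for n in("top","side")]
for c,n in((T,"T"),(S,"S")):
    for k in RNG:
        for a,ce,bm in blobs(mask(c,*RNG[k]),40):
            print(n,k,a,ce.round(),[x.tolist() for x in cyl(c,bm,*GEO[k])] if a<2500 else "")
# green bin
for c,n in((T,"T"),(S,"S")):
    g=mask(c,(45,100,40),(85,255,255)); b=max(blobs(g),key=lambda t:t[0]); print(n,"bin",b[0],b[1].round(), ray(c,cv2.boxPoints(cv2.minAreaRect(np.argwhere(b[2])[:,::-1].astype(np.float32))),40).round().tolist())
print("brass T",ray(T,(382.3,215),32).round(1))
E
```

```text
T blue 844 [314. 234.] [[458.2, -167.7], [424.2, -104.5]]
T blue 285 [127. 226.] [[466.1, 382.9], [475.1, 426.5]]
T blue 442 [ 71. 407.] [[-16.8, 545.1], [-23.5, 554.6]]
T blue 385 [494. 406.] [[-80.2, -630.4], [-58.0, -600.4]]
T orange 7036 [237.  28.] 
T orange 118 [376. 133.] [[727.7, -324.1], [710.1, -309.4]]
T orange 257 [129. 184.] [[586.6, 387.5], [590.4, 395.3]]
T orange 393 [ 46. 239.] [[427.7, 668.7], [423.9, 642.9]]
T orange 153 [549. 303.] [[224.9, -760.4], [217.2, -796.6]]
T orange 43 [258. 406.] [[-13.5, 36.9], [-49.6, 43.3]]
T yellow 344 [323. 224.] [[466.5, -159.8], [455.2, -142.2]]
T yellow 96 [170. 227.] [[460.1, 267.4], [466.3, 290.8]]
S blue 105 [147.  54.] [[51.9, 1552.0], [60.5, 1478.1]]
S blue 249 [117. 131.] [[-3.5, 592.1], [-0.1, 574.7]]
S blue 302 [250. 142.] [[470.9, 409.6], [472.5, 423.0]]
S blue 2347 [537. 229.] [[1239.4, -102.2], [1118.1, -224.0]]
S blue 176 [283. 250.] [[477.5, -185.8], [487.9, -131.5]]
S blue 387 [249. 255.] [[401.4, -183.3], [403.7, -163.0]]
S blue 57 [297. 288.] [[484.4, -333.2], [507.2, -239.7]]
S blue 455 [  9. 407.] [[-52.8, -515.3], [-74.6, -485.3]]
S orange 253 [413.  96.] [[1173.3, 684.4], [1210.0, 757.4]]
S orange 583 [332. 100.] [[835.0, 713.4], [841.8, 737.1]]
S orange 329 [285. 141.] [[587.5, 392.6], [587.9, 394.8]]
S orange 81 [482. 139.] [[1242.4, 278.4], [1300.8, 360.9]]
S orange 104 [500. 154.] [[1261.5, 182.1], [1316.6, 252.4]]
S orange 46 [544. 194.] [[1242.2, -72.9], [1322.2, 9.1]]
S orange 3116 [494. 261.] 
S yellow 290 [253. 159.] [[459.9, 269.7], [461.1, 279.6]]
S yellow 544 [272. 220.] [[471.5, -55.3], [474.9, -34.5]]
S yellow 83 [295. 304.] [[467.7, -392.4], [487.5, -310.1]]
T bin 3633 [372. 213.] [[402.0, -202.0, 40.0], [598.0, -226.0, 40.0], [580.0, -396.0, 40.0], [383.0, -369.0, 40.0]]
S bin 5529 [297. 297.] [[405.0, -199.0, 40.0], [628.0, -230.0, 40.0], [570.0, -428.0, 40.0], [380.0, -401.0, 40.0]]
brass T [[ 481.8 -326.5   32. ]]
```

Run:
```python
from h import *
T,S=[dict(np.load(f"{n}0.npz")) for n in("top","side")]
f=T["frame"][170:245,105:265];g=S["frame"][120:225,235:330]
up=lambda a,k:cv2.resize(a,None,fx=k,fy=k,interpolation=cv2.INTER_NEAREST)
a=up(f,4.99);b=up(g,2)
im=np.zeros((600,800,3),np.uint8);im[:a.shape[0],:a.shape[1]]=a;im[380:590,:190]=b
b=up(T["frame"][120:180,250:305],3.6);im[380:380+b.shape[0],200:200+b.shape[1]]=b
b=up(T["frame"][205:255,295:340],4);im[380:380+b.shape[0],410:410+b.shape[1]]=b
b=up(S["frame"][185:240,250:290],3.6);im[380:380+b.shape[0],600:600+b.shape[1]]=b
im=cv2.convertScaleAbs(im,alpha=1.5)
cv2.imwrite("pics/crop2.png",im[:,:,::-1])
```

```text
(no output)
```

View pics/crop2.png

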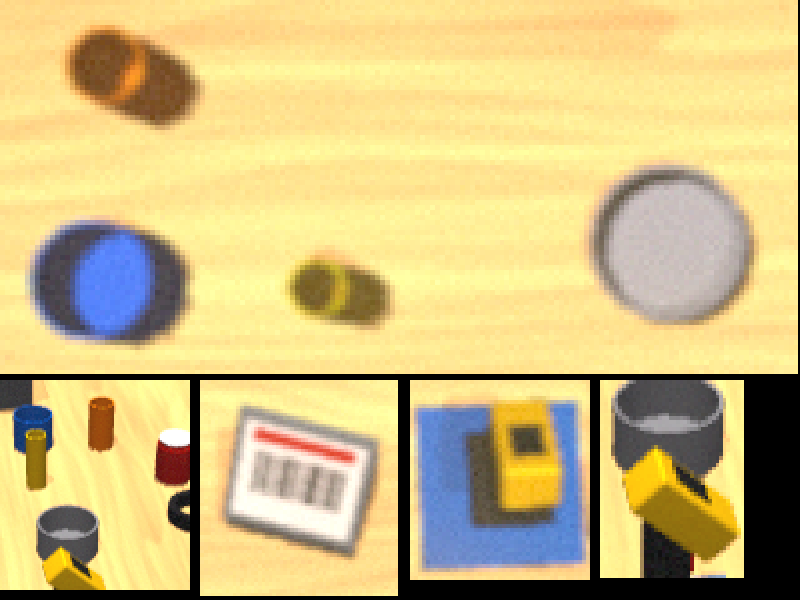

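The enlarged crop shows the blue, orange and yellow rims centred at about (93,280), (106,66) and (319,289), and the tub at (671,245). The card's bars are at about (298,480), and the scanner head's ridge runs across the picture at about y=472. Now the numeric measurement, with a mask of non-wood pixels.

```bash
cat >> h.py <<'E'
def at(c,m,px):
    n,l=cv2.connectedComponents(m); return l==l[int(px[1]),int(px[0])]
def notwood(c):
    hsv=cv2.cvtColor(c["frame"],cv2.COLOR_RGB2HSV).astype(int);h,s,v=hsv[...,0],hsv[...,1],hsv[...,2]
    return (((v<125)|(s<45)|(h>90)|(s>185))*255).astype(np.uint8)
E
python3 - <<'E'
from h import *
T,S=[dict(np.load(f"{n}0.npz")) for n in("top","side")]
for c,n,P in((T,"T",dict(blue=(126,226),orange=(126,184),yellow=(168,227),tub=(240,219))),(S,"S",dict(blue=(250,142),orange=(285,141),tub=(268,200)))):
    m=notwood(c)
    for k,px in P.items():
        b=at(c,m,px); print(n,k,b.sum(),[x.tolist() for x in cyl(c,b,*{**GEO,"tub":(45,50)}[k])])
b=at(S,mask(S,*RNG["yellow"]),(253,162));print("S yellow",b.sum(),cyl(S,b,16.5,94))
# scanner head
hd=at(T,mask(T,(18,150,60),(32,255,255)),(323,232)).astype(np.uint8)
q=cv2.boxPoints(cv2.minAreaRect(np.argwhere(hd)[:,::-1].astype(np.float32)))
print("head",q.round(1).tolist()); px=np.argwhere(hd)[:,::-1]
print("nose edge",ray(T,(px[px[:,1]<px[:,1].min()+2]).mean(0),103.5).round(1),"rear",ray(T,(px[px[:,1]>px[:,1].max()-2]).mean(0),132.5).round(1))
mt=at(T,mask(T,(100,70,30),(125,255,255)),(305,245)); q=cv2.boxPoints(cv2.minAreaRect(np.argwhere(mt)[:,::-1].astype(np.float32)))
print("mat",ray(T,q,3).round(1)[:,:2].tolist(),ray(T,q.mean(0),3).round(1))
# card
hsv=cv2.cvtColor(T["frame"],cv2.COLOR_RGB2HSV); w=(at(T,((hsv[...,1]<60)*255).astype(np.uint8),(266,143)))
cn=max(cv2.findContours(w.astype(np.uint8),0,2)[0],key=cv2.contourArea); q=cv2.boxPoints(cv2.minAreaRect(cn)); print("plate",w.sum(),q.round(1).tolist())
for z in (35,71,110): print(z,ray(T,q,z).round(1)[:,:2].tolist())
for c,n,r in((T,"T",(258,130,300,165)),(S,"S",(330,180,365,215))):
    x0,y0,x1,y1=r; hs=cv2.cvtColor(c["frame"],cv2.COLOR_RGB2HSV)[y0:y1,x0:x1].astype(int)
    red=((hs[...,0]<8)|(hs[...,0]>170))&(hs[...,1]>120); p=np.argwhere(red).mean(0)[::-1]+(x0,y0); print(n,"red",red.sum(),p,ray(c,p,71).round(1))
E
```

```text
T blue 644 [[470.8, 405.8], [470.7, 405.6]]
T orange 321 [[585.9, 386.4], [588.5, 391.8]]
T yellow 177 [[459.1, 267.6], [460.4, 272.4]]
T tub 765 [[482.4, 83.1], [485.1, 86.1]]
S blue 107503 [[1015.6, 2645.5], [411.2, -442.6]]
S orange 317 [[585.5, 385.6], [587.3, 394.9]]
S tub 8685 [[549.0, 68.9], [463.6, -341.3]]
S yellow 290 (array([459.9, 269.7]), array([461.1, 279.6]))
head [[315.0, 210.0], [331.0, 210.0], [331.0, 237.0], [315.0, 237.0]]
nose edge [[ 492.3 -145.9  103.5]] rear [[ 421.5 -141.4  132.5]]
mat [[500.4, -81.8], [500.9, -198.2], [385.9, -197.2], [385.6, -81.8]] [[ 443.  -139.7    3. ]]
plate 1094 [[253.8000030517578, 157.89999389648438], [261.6000061035156, 126.5999984741211], [299.70001220703125, 136.1999969482422], [291.8999938964844, 167.5]]
35 [[658.3, 38.8], [750.6, 13.9], [719.1, -96.5], [627.1, -70.7]]
71 [[649.5, 36.6], [739.0, 12.4], [708.5, -94.5], [619.4, -69.5]]
110 [[640.1, 34.1], [726.3, 10.8], [696.9, -92.3], [611.0, -68.2]]
T red 68 [278.64705882 137.85294118] [[705.3 -34.9  71. ]]
S red 49 [354. 195.] [[7.117e+02 4.000e-01 7.100e+01]]
```

Run:
```python
from h import *
d=[np.pi,0,np.pi/2]
print(go((471,406,140),d),go((471,406,46),d))
```

```text
[-1.072, -0.253, 0.326, -0.002, 0.001, 1.105] [-1.072, -0.252, 0.702, -0.002, 0.001, 1.105]
```

Emit:
arm_command(deltas=[[87,-0.4,-0.1,0,0,0,0.3],[87,-0.9,-0.2,0.2,0,0,0.9],[87,-0.9,-0.2,0.2,0,0,0.9],[87,-0.9,-0.2,0.2,0,0,0.9],[87,-0.9,-0.2,0.2,0,0,0.9],[87,-0.9,-0.2,0.2,0,0,0.9],[87,-0.9,-0.2,0.2,0,0,0.9],[87,-0.9,-0.2,0.2,0,0,0.9]], squeeze=15)

```text
t: 1.1
tcp_pos: [436.7, 436.6, 172.8]
orientation: [3.141, -0.0, 1.789]
ft_force: [-0.8, 0.2, -0.6]
gripper_width: 1.004
finger_force: 0.0
```

Run:
```python
from h import *
d=[np.pi,0,np.pi/2]
print(go((471,406,140),d),go((471,406,46),d))
```

```text
[-0.149, 0.108, 0.131, 0.0, -0.0, 0.208] [-0.149, 0.107, 0.507, 0.0, -0.0, 0.208]
```

Emit:
arm_command(deltas=[[87,-0.149,0.108,0.13,0,0,0.208],[87,-0.149,0.108,0.13,0,0,0.208],[87,-0.149,0.108,0.13,0,0,0.208],[87,-0.149,0.108,0.35,0,0,0.208],[87,-0.149,0.108,0.507,0,0,0.208],[87,-0.149,0.108,0.507,0,0,0.208],[60,-0.149,0.108,0.507,0,0,0.208],[60,-0.149,0.108,0.507,0,0,0.208],[60,-0.149,0.108,0.507,0,0,0.208],[60,-0.149,0.108,0.507,0,0,0.208],[60,-0.149,0.108,0.507,0,0,0.208]])

```text
t: 2.48
tcp_pos: [472.6, 406.3, 48.1]
orientation: [3.139, -0.002, 1.567]
ft_force: [-2.1, 0.3, 6.9]
gripper_width: 0.766
finger_force: 15.0
```

Emit:
arm_command(deltas=[[60,0,0,-0.24,0,0,0],[60,0,0,-0.48,0,0,0],[60,0,0,-0.48,0,0,0],[60,0,0,-0.48,0,0,0],[60,0,0,-0.48,0,0,0]])

```text
t: 3.1
tcp_pos: [470.4, 404.5, 163.6]
orientation: [-3.139, 0.002, 1.567]
ft_force: [0.6, 0.1, -1.3]
gripper_width: 0.769
finger_force: 15.0
```

Run:
```python
from h import *
T=snap("top");S=snap("side");m=notwood(T)
b=at(T,m,(240,219)); print(b.sum(),cyl(T,b,45,50))
d=[np.pi,0,np.pi/2]
from rig import ctrl;s=ctrl.get_state();print(s["tcp_pos"],s["gripper_width"],s["ft_force"])
print(go((484,84.5,168),d))
cv2.imwrite("pics/a1.png",cv2.resize(S["frame"][100:310,120:400],(800,600))[:,:,::-1])
```

```text
749 (array([481.6,  82.2]), array([485.1,  86.1]))
[470.52202981 404.64310538 163.68664438] 0.7680434319901736 [-1.17666912  0.04140216 -2.09230458]
[-1.28, 0.058, -0.015, -0.003, 0.002, -0.003]
```

View pics/a1.png

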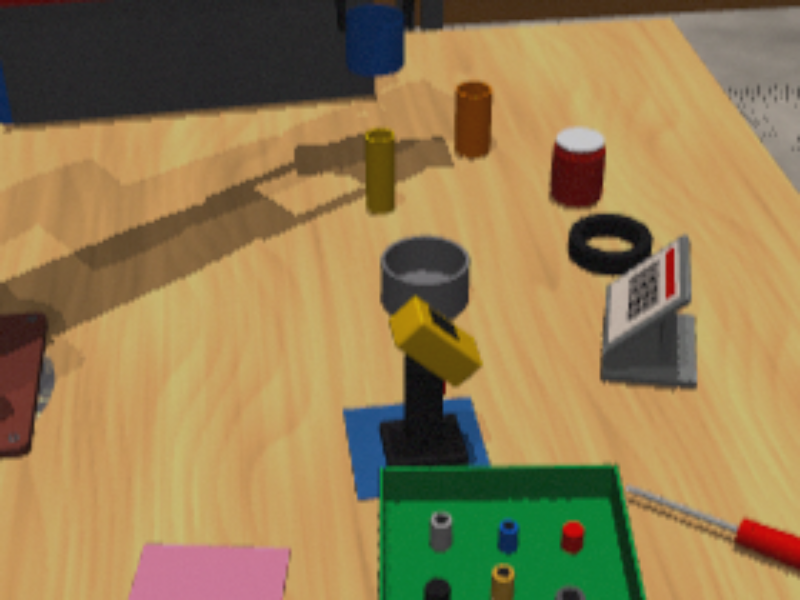

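Emit:
arm_command(deltas=[[60,-0.2,0,-0.03,0,0,0],[60,-0.98,0.058,-0.03,0,0,0],[60,-0.98,0.058,-0.03,0,0,0],[60,-0.98,0.058,-0.03,0,0,0],[60,-0.98,0.058,-0.03,0,0,0],[60,-0.98,0.058,-0.03,0,0,0]])

```text
t: 3.95
tcp_pos: [485.1, 160.0, 172.7]
orientation: [-3.141, -0.0, 1.566]
ft_force: [0.2, 0.8, -0.6]
gripper_width: 0.771
finger_force: 15.0
```

Run:
```python
from h import *
d=[np.pi,0,np.pi/2]
print(go((484,84.5,120),d),go((484,84.5,64),d))
```

```text
[-0.302, -0.002, 0.211, -0.001, -0.0, -0.005] [-0.302, -0.002, 0.435, -0.001, -0.0, -0.005]
```

Emit:
arm_command(deltas=[[60,-0.302,-0.002,0,0,0,0],[60,-0.302,-0.002,0,0,0,0],[60,-0.302,-0.002,0.15,0,0,0],[60,-0.302,-0.002,0.3,0,0,0],[60,-0.302,-0.002,0.4,0,0,0],[60,-0.302,-0.002,0.44,0,0,0],[60,-0.302,-0.002,0.455,0,0,0],[60,-0.302,-0.002,0.455,0,0,0]])

```text
t: 4.95
tcp_pos: [485.2, 85.3, 60.3]
orientation: [3.14, -0.0, 1.568]
ft_force: [0.3, 0.5, -0.9]
gripper_width: 0.761
finger_force: 14.9
```

Emit:
arm_command(deltas=[[60,0,0,0.008,0,0,0],[60,0,0,0.014,0,0,0],[60,0,0,0.014,0,0,0]])

```text
t: 5.32
tcp_pos: [485.1, 85.0, 56.8]
orientation: [3.14, -0.0, 1.567]
ft_force: [-0.9, 1.5, 2.8]
gripper_width: 0.764
finger_force: 14.9
```

Contact is light (2.8 N). Release, lift, and go to the orange cup.

Emit:
arm_command(deltas=[[87,0,0,0,0,0,0],[87,0,0,0,0,0,0],[87,0,0,0,0,0,0],[87,0,0,-0.2,0,0,0],[87,0,0,-0.4,0,0,0],[87,0,0,-0.4,0,0,0],[87,0.9,0.3,-0.4,0,0,0],[87,0.9,0.3,-0.4,0,0,0],[87,0.9,0.3,-0.4,0,0,0],[87,0.9,0.3,-0.4,0,0,0],[87,0.9,0.3,-0.4,0,0,0]])

```text
t: 6.7
tcp_pos: [559.6, 312.3, 153.9]
orientation: [-3.14, 0.0, 1.571]
ft_force: [0.2, 0.0, -0.0]
gripper_width: 0.997
finger_force: 0.0
```

```bash
cat >> h.py <<'E'
def find(c,k,px):
    return cyl(c,at(c,notwood(c),px),*{**GEO,"tub":(45,50)}[k])
E
python3 - <<'E'
from h import *
T=snap("top");S=snap("side")
cv2.imwrite("pics/a2.png",np.hstack([cv2.resize(T["frame"][160:260,110:270],(480,300)),cv2.resize(S["frame"][120:225,220:330],(314,300))])[:,:,::-1])
print(find(S,"orange",(285,141)))
b=at(T,mask(T,(100,90,40),(128,255,255)),(240,219));px=np.argwhere(b)[:,::-1];print("blue inside",b.sum(),ray(T,px.mean(0),16))
d=[np.pi,0,np.pi/2]
print(go((586.5,389.5,140),d),go((586.5,389.5,66),d))
E
```

```text
(array([585.5, 385.6]), array([587.3, 394.9]))
blue inside 382 [[487.15350686  86.85761622  16.        ]]
[0.321, 0.109, 0.056, -0.002, 0.001, -0.002] [0.321, 0.109, 0.352, -0.002, 0.001, -0.002]
```

View pics/a2.png

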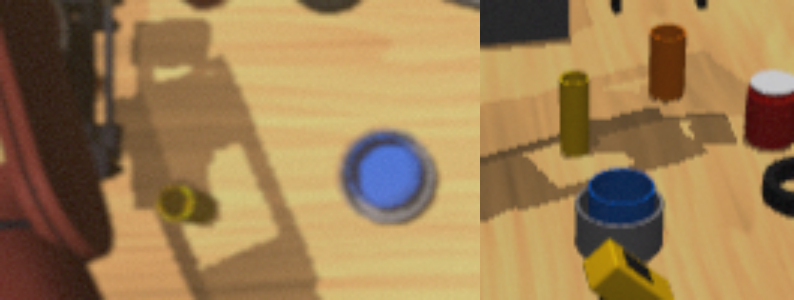

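The blue cup stands upright in the tub and the orange and yellow cups are undisturbed. For the orange cup I'll squeeze it first across world y, then again across world x, so it is centred both ways.

Emit:
arm_command(deltas=[[75,0.321,0.109,0.05,0,0,-0.8],[75,0.321,0.109,0.05,0,0,-0.8],[75,0.321,0.109,0.05,0,0,-0.8],[75,0.321,0.109,0.05,0,0,-0.8],[75,0.321,0.109,0.05,0,0,-0.8],[75,0.321,0.109,0.05,0,0,-0.8]], squeeze=6)

```text
t: 7.55
tcp_pos: [587.7, 388.0, 143.2]
orientation: [-3.141, -0.0, 2.403]
ft_force: [0.5, -0.0, 0.3]
gripper_width: 0.865
finger_force: 0.0
```

Run:
```python
from h import *
print(go((586.5,390,138),[np.pi,0,np.pi]),go((586.5,390,67),[np.pi,0,np.pi]))
```

```text
[0.009, 0.003, 0.021, -0.001, -0.0, -0.706] [0.009, 0.003, 0.305, -0.001, -0.0, -0.706]
```

Emit:
arm_command(deltas=[[75,0.009,0.003,0.02,0,0,-0.706],[75,0.009,0.003,0.02,0,0,-0.706],[75,0.009,0.003,0.02,0,0,-0.706],[75,0.009,0.003,0.02,0,0,-0.706],[75,0.009,0.003,0.15,0,0,-0.706],[75,0.009,0.003,0.3,0,0,-0.706],[75,0.009,0.003,0.305,0,0,-0.706],[30,0.009,0.003,0.305,0,0,-0.706],[30,0.009,0.003,0.305,0,0,-0.706],[30,0.009,0.003,0.305,0,0,-0.706],[30,0.009,0.003,0.305,0,0,-0.706],[30,0.009,0.003,0.305,0,0,-0.706],[75,0.009,0.003,0.305,0,0,-0.706],[75,0.009,0.003,0.305,0,0,-0.706],[75,0.009,0.003,0.305,0,0,-0.706],[75,0.009,0.003,0.15,0,0,-0.706],[75,0.009,0.003,0.02,0,0,-0.706],[75,0.009,0.003,0.02,0,0,-0.706]])

```text
t: 9.8
tcp_pos: [588.7, 393.0, 142.6]
orientation: [3.138, 0.006, -3.139]
ft_force: [0.2, 0.7, 0.5]
gripper_width: 0.858
finger_force: 0.0
```

Run:
```python
from h import *
d=[np.pi,0,np.pi/2]
print(go((586.5,390,138),d),go((586.5,390,67),d)); S=snap("side"); print(find(S,"orange",(285,141)))
cv2.imwrite("pics/a3.png",cv2.resize(S["frame"][80:225,220:350],None,fx=4,fy=4)[:,:,::-1])
```

```text
[0.009, -0.012, 0.018, 0.007, 0.002, 1.503] [0.011, -0.013, 0.302, 0.007, 0.002, 1.503]
(array([436.8, 401. ]), array([413.5, 219.4]))
```

Emit:
arm_command(deltas=[[75,0.005,0,0,0,0,0.75],[75,0.005,0,0,0,0,0.75],[75,0.005,0,0,0,0,0.75],[75,0.005,0,0,0,0,0.75],[75,0.005,0,0,0,0,0.75],[75,0.005,0,0,0,0,0.75]])

```text
t: 10.6
tcp_pos: [584.7, 391.4, 137.2]
orientation: [-3.14, -0.001, 2.362]
ft_force: [0.2, 0.5, 0.5]
gripper_width: 0.859
finger_force: 0.0
```

Run:
```python
from h import *
d=[np.pi,0,np.pi/2]
print(go((586.5,391,138),d),go((586.5,391,67),d))
from rig import ctrl
print([ctrl.get_state()["tcp_pos"].round(1).tolist() for _ in range(3)])
```

```text
[-0.006, 0.004, -0.003, -0.002, 0.0, 0.756] [-0.006, 0.004, 0.281, -0.002, 0.0, 0.756]
[[584.7, 391.4, 137.2], [584.7, 391.4, 137.2], [584.7, 391.4, 137.2]]
```

Emit:
arm_command(deltas=[[75,0,0,0,0,0,0.756],[75,0,0,0,0,0,0.756],[75,0,0,0,0,0,0.756],[75,0,0,0,0,0,0.756],[75,0,0,0,0,0,0.756],[75,0,0,0.14,0,0,0.756],[75,0,0,0.281,0,0,0.756],[75,0,0,0.281,0,0,0.756],[30,0,0,0.281,0,0,0.756],[30,0,0,0.281,0,0,0.756],[30,0,0,0.281,0,0,0.756],[30,0,0,0.281,0,0,0.756],[30,0,0,0.281,0,0,0.756]], squeeze=15)

```text
t: 12.22
tcp_pos: [586.0, 392.1, 69.3]
orientation: [3.14, -0.001, 1.568]
ft_force: [1.4, -0.1, 4.0]
gripper_width: 0.506
finger_force: 15.0
```

Emit:
arm_command(deltas=[[30,0,0,-0.2,0,0,0],[30,0,0,-0.4,0,0,0],[30,0,0,-0.4,0,0,0],[30,-0.9,-0.28,-0.4,0,0,0],[30,-0.9,-0.28,-0.4,0,0,0],[30,-0.9,-0.28,-0.4,0,0,0],[30,-0.9,-0.28,-0.4,0,0,0],[30,-0.9,-0.28,-0.4,0,0,0],[30,-0.9,-0.28,-0.4,0,0,0]])

```text
t: 13.35
tcp_pos: [514.4, 167.1, 167.7]
orientation: [-3.141, -0.0, 1.567]
ft_force: [-0.4, 0.1, -0.2]
gripper_width: 0.502
finger_force: 15.0
```

```bash
cat >> h.py <<'E'
def blue_in(c):
    """centre of the blue cup in the tub by the outline of tub and of cup"""
    b=max([x for x in blobs(mask(c,(100,90,30),(128,255,255)),60) if 120<x[1][0]<300 and 170<x[1][1]<260],key=lambda x:x[0])
    px=np.argwhere(b[2])[:,::-1]; (p,r)=cv2.minEnclosingCircle(px.astype(np.float32))
    return b[0],p,r,ray(c,p,69)[0].round(1),ray(c,px.mean(0),50)[0].round(1)
E
python3 - <<'E'
from h import *
from rig import ctrl
T=snap("top"); print(blue_in(T)); S=snap("side")
cv2.imwrite("pics/a3.png",np.hstack([cv2.resize(T["frame"][160:260,130:290],(480,300)),cv2.resize(S["frame"][100:225,220:330],(264,300))])[:,:,::-1])
d=[np.pi,0,np.pi/2]
print(go((485.1,85,165),d),go((485.1,85,92),d))
E
```

```text
(np.int32(386), (237.98451232910156, 216.80140686035156), 12.180681228637695, array([485.1,  84.2,  69. ]), array([485.2,  82.9,  50. ]))
[-0.332, -0.117, 0.012, -0.0, -0.0, -0.002] [-0.332, -0.117, 0.304, -0.0, -0.0, -0.002]
```

View pics/a3.png

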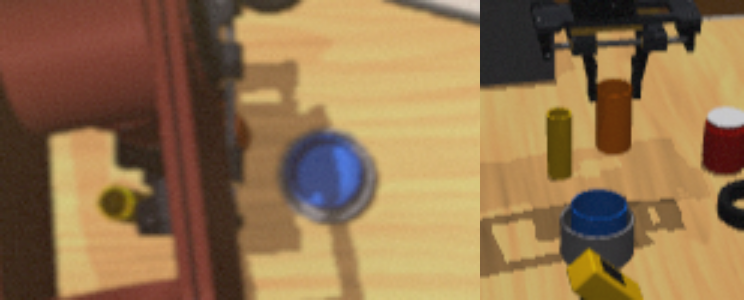

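The orange cup hangs upright in the gripper at (613,115), and the tub and blue cup are still at (485,85). Lower it in.

Emit:
arm_command(deltas=[[30,-0.332,-0.117,0,0,0,0],[30,-0.332,-0.117,0,0,0,0],[30,-0.332,-0.117,0,0,0,0],[30,-0.332,-0.117,0.12,0,0,0],[30,-0.332,-0.117,0.24,0,0,0],[30,-0.332,-0.117,0.3,0,0,0],[30,-0.332,-0.117,0.315,0,0,0],[30,-0.332,-0.117,0.325,0,0,0],[30,-0.332,-0.117,0.332,0,0,0],[30,-0.332,-0.117,0.332,0,0,0]])

```text
t: 14.7
tcp_pos: [486.0, 84.2, 86.4]
orientation: [3.139, -0.0, 1.567]
ft_force: [-0.5, 0.2, 2.0]
gripper_width: 0.505
finger_force: 15.0
```

Emit:
arm_command(deltas=[[30,0,0,0.004,0,0,0],[70,0,0,0.004,0,0,0],[70,0,0,0.004,0,0,0],[70,0,0,0.004,0,0,0],[70,0,0,-0.2,0,0,0],[70,0,0,-0.35,0,0,0],[70,0,0,-0.35,0,0,0],[70,0.74,-0.1,-0.35,0,0,-0.7],[70,0.74,-0.1,-0.35,0,0,-0.7],[70,0.74,-0.1,-0.35,0,0,-0.7],[70,0.74,-0.1,-0.35,0,0,-0.7],[70,0.74,-0.1,-0.35,0,0,-0.7],[70,0.74,-0.1,-0.35,0,0,-0.7]], squeeze=6)

```text
t: 16.32
tcp_pos: [460.3, 268.5, 171.9]
orientation: [-3.14, -0.0, 2.296]
ft_force: [-0.2, -0.4, 0.6]
gripper_width: 0.805
finger_force: 0.0
```

Run:
```python
from h import *
S=snap("side");T=snap("top")
cv2.imwrite("pics/a4.png",np.hstack([cv2.resize(T["frame"][160:260,130:290],(480,300)),cv2.resize(S["frame"][100:225,220:330],(264,300))])[:,:,::-1])
print(go((460,270,150),[np.pi,0,np.pi]),go((460,270,79),[np.pi,0,np.pi]))
b=at(S,mask(S,*RNG["yellow"]),(253,162));print("S yellow",b.sum(),cyl(S,b,16.5,94))
```

```text
[0.007, 0.002, 0.09, -0.0, -0.0, -0.807] [0.007, 0.003, 0.374, -0.0, -0.0, -0.807]
S yellow 294 (array([459.9, 269.7]), array([460.4, 273.5]))
```

View pics/a4.png

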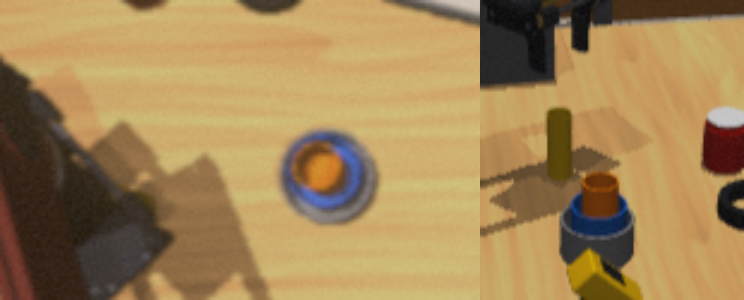

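The orange cup is nested upright. Now the yellow cup, with the same two-axis squeeze.

Emit:
arm_command(deltas=[[60,0.005,0.005,0.05,0,0,-0.807],[60,0.005,0.005,0.05,0,0,-0.807],[60,0.005,0.005,0.05,0,0,-0.807],[60,0.005,0.005,0.05,0,0,-0.807],[60,0.005,0.005,0.05,0,0,-0.807],[60,0.005,0.005,0.2,0,0,-0.807],[60,0.005,0.005,0.37,0,0,-0.807],[60,0.005,0.005,0.37,0,0,-0.807],[25,0.005,0.005,0.37,0,0,-0.807],[25,0.005,0.005,0.37,0,0,-0.807],[25,0.005,0.005,0.37,0,0,-0.807],[25,0.005,0.005,0.37,0,0,-0.807],[60,0.005,0.005,0.37,0,0,-0.807],[60,0.005,0.005,0.37,0,0,-0.807],[60,0.005,0.005,0.37,0,0,-0.807],[60,0.005,0.005,0.2,0,0,-0.807],[60,0.005,0.005,0.1,0,0,-0.807],[60,0.005,0.005,0.1,0,0,-0.807],[60,0.005,0.005,0.1,0,0,-0.807]])

```text
t: 18.8
tcp_pos: [460.1, 270.7, 146.7]
orientation: [-3.141, -0.001, -3.138]
ft_force: [-0.3, 0.5, 0.7]
gripper_width: 0.686
finger_force: 0.0
```

Emit:
arm_command(deltas=[[60,0,0,0,0,0,0.75],[60,0,0,0,0,0,0.75],[60,0,0,0,0,0,0.75],[60,0,0,0,0,0,0.75],[60,0,0,0,0,0,0.75],[60,0,0,0,0,0,0.75]])

```text
t: 19.55
tcp_pos: [460.2, 270.7, 146.8]
orientation: [-3.14, -0.001, 2.363]
ft_force: [-0.4, -0.4, 0.3]
gripper_width: 0.689
finger_force: 0.0
```

Run:
```python
from h import *
d=[np.pi,0,np.pi/2]
print(go((460,271,150),d),go((460,271,79),d)); S=snap("side")
b=at(S,mask(S,*RNG["yellow"]),(253,162));print("S yellow",b.sum(),cyl(S,b,16.5,94))
```

```text
[0.001, 0.0, -0.013, -0.002, 0.0, 0.757] [0.001, 0.001, 0.271, -0.002, 0.0, 0.757]
S yellow 292 (array([459.9, 269.7]), array([461.1, 279.5]))
```

Emit:
arm_command(deltas=[[60,0,0,0,0,0,0.757],[60,0,0,0,0,0,0.757],[60,0,0,0,0,0,0.757],[60,0,0,0,0,0,0.757],[60,0,0,0,0,0,0.757],[60,0,0,0.14,0,0,0.757],[60,0,0,0.27,0,0,0.757],[60,0,0,0.27,0,0,0.757],[20,0,0,0.27,0,0,0.757],[20,0,0,0.27,0,0,0.757],[20,0,0,0.27,0,0,0.757],[20,0,0,0.27,0,0,0.757],[20,0,0,0.27,0,0,0.757]], squeeze=15)

```text
t: 21.22
tcp_pos: [461.3, 271.3, 81.2]
orientation: [3.14, -0.001, 1.568]
ft_force: [-1.4, 0.5, 5.6]
gripper_width: 0.374
finger_force: 15.0
```

Emit:
arm_command(deltas=[[20,0,0,-0.24,0,0,0],[20,0,0,-0.48,0,0,0],[20,0,0,-0.48,0,0,0],[20,-0.3,0.05,-0.48,0,0,0],[20,-0.3,0.05,-0.48,0,0,0],[20,-0.3,0.05,-0.48,0,0,0],[20,-0.3,0.05,-0.48,0,0,0]])

```text
t: 22.1
tcp_pos: [472.6, 196.6, 199.7]
orientation: [-3.141, -0.0, 1.568]
ft_force: [0.8, -0.1, -0.3]
gripper_width: 0.374
finger_force: 15.0
```

```bash
cat >> h.py <<'E'
def orange_rim(c,px=None):
    b=[x for x in blobs(mask(c,(3,120,30),(17,255,255)),30) if 120<x[1][0]<300 and 170<x[1][1]<260]
    return [(x[0],x[1].round(1),(lambda e:(np.round(e[0],1),round(e[1],1),ray(c,e[0],99)[0].round(1)))(cv2.minEnclosingCircle(np.argwhere(x[2])[:,::-1].astype(np.float32)))) for x in b]
E
python3 - <<'E'
from h import *
T=snap("top"); print(blue_in(T));print(orange_rim(T)); S=snap("side")
cv2.imwrite("pics/a5.png",np.hstack([cv2.resize(T["frame"][160:260,130:290],(480,300)),cv2.resize(S["frame"][100:225,220:330],(264,300))])[:,:,::-1])
d=[np.pi,0,np.pi/2]
print(go((486,84.2,199),d),go((486,84.2,120),d))
E
```

```text
(np.int32(133), (236.0, 218.5), 12.175895690917969, array([480.6,  89.8,  69. ]), array([477.9,  78.5,  50. ]))
[(np.int32(270), array([221.2, 175.2]), (array([216.5, 174.5]), 23.5, array([599.7, 137.2,  99. ]))), (np.int32(45), array([179.6, 187.9]), (array([179. , 188.5]), 4.9, array([564. , 239.3,  99. ]))), (np.int32(223), array([233.5, 217.7]), (array([233.5, 218. ]), 9.4, array([479.4,  93.2,  99. ])))]
[-0.45, 0.054, 0.004, -0.001, -0.0, -0.002] [-0.45, 0.054, 0.32, -0.001, -0.0, -0.002]
```

View pics/a5.png

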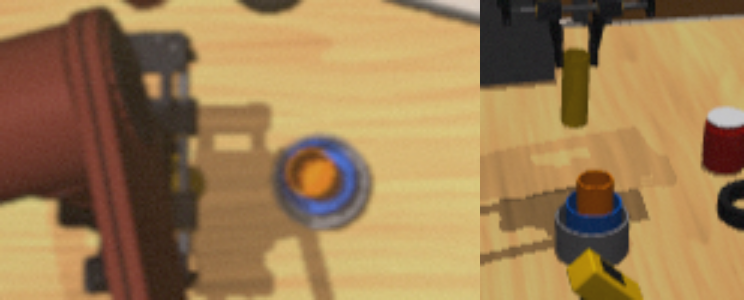

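The tub group has shifted: it was at (328,177) in the previous crop and is now at (321,182). That is the announced knock. I'll let it settle, then measure the shift against the earlier picture (a4), where the orange cup's place is known.

Emit:
arm_command(deltas=[[20,0,0,0,0,0,0],[20,0,0,0,0,0,0],[20,0,0,0,0,0,0],[20,0,0,0,0,0,0]])

```text
t: 22.7
tcp_pos: [473.0, 196.0, 200.3]
orientation: [3.142, -0.0, 1.568]
ft_force: [0.6, -0.2, -1.1]
gripper_width: 0.375
finger_force: 15.0
```

Run:
```python
from h import *
T=snap("top");S=snap("side");np.savez("T1.npz",**T);np.savez("S1.npz",**S)
a=cv2.imread("pics/a4.png")[:,:,::-1]
f=np.zeros_like(T["frame"]);f[160:260,130:290]=cv2.resize(np.ascontiguousarray(a[:,:480]),(160,100),interpolation=cv2.INTER_AREA)
fs=np.zeros_like(f);fs[100:225,220:330]=cv2.resize(np.ascontiguousarray(a[:,480:]),(110,125),interpolation=cv2.INTER_AREA)
for nm,t,s in(("old",{**T,"frame":f},{**S,"frame":fs}),("new",T,S)):
    print(nm,blue_in(t)[:3],[x for x in orange_rim(t) if abs(x[1][0]-235)<10 and x[1][1]>200])
    for x in blobs(mask(s,(3,150,30),(17,255,255)),60):
        if 255<x[1][0]<290 and 165<x[1][1]<200: print(nm,"S orange",x[0],x[1],ray(s,x[1],85))
cv2.imwrite("pics/a6.png",cv2.resize(np.hstack([f[195:240,215:260],T["frame"][195:240,215:260]]),None,fx=8,fy=8,interpolation=2)[:,:,::-1])
```

```text
old (np.int32(140), (237.91400146484375, 216.75364685058594), 12.109585762023926) [(np.int32(212), array([235.9, 215.6]), (array([236.1, 215.7]), 8.7, array([485.4,  86.2,  99. ])))]
old S orange 267 [269.53558052 180.00749064] [[486.91412555  87.39520325  85.        ]]
new (np.int32(133), (236.0, 218.5), 12.175895690917969) [(np.int32(223), array([233.6, 217.7]), (array([233.7, 218.1]), 9.2, array([479.2,  92.7,  99. ])))]
new S orange 270 [267.45555556 179.02222222] [[481.79428099  93.40212358  85.        ]]
```

View pics/a6.png

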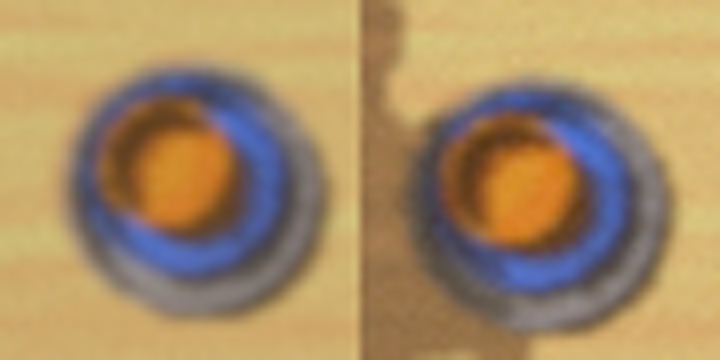

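Left and right (before and after), the whole nest has shifted together by about (−5.7, +6.2) mm, so the orange cup is now at about (480.4, 90.4). Continue there.

Run:
```python
from h import *
d=[np.pi,0,np.pi/2]
for z in(199,188,170,108): print(go((480.4,90.4,z),d))
```

```text
[-0.422, 0.031, 0.005, 0.0, -0.0, -0.003]
[-0.422, 0.031, 0.049, 0.0, -0.0, -0.003]
[-0.422, 0.031, 0.121, 0.0, -0.0, -0.003]
[-0.422, 0.031, 0.369, 0.0, -0.0, -0.003]
```

Emit:
arm_command(deltas=[[20,-0.422,0.031,0,0,0,0],[20,-0.422,0.031,0,0,0,0],[20,-0.422,0.031,0,0,0,0],[20,-0.422,0.031,0.05,0,0,0],[20,-0.422,0.031,0.065,0,0,0],[20,-0.422,0.031,0.08,0,0,0],[20,-0.422,0.031,0.095,0,0,0],[20,-0.422,0.031,0.095,0,0,0]])

```text
t: 23.8
tcp_pos: [481.3, 90.7, 177.7]
orientation: [3.14, 0.0, 1.568]
ft_force: [-0.1, -0.6, 5.5]
gripper_width: 0.377
finger_force: 15.1
```

Run:
```python
from h import *
T=snap("top");S=snap("side");np.savez("S2.npz",**S);np.savez("T2.npz",**T)
o=np.array([x for x in blobs(mask(S,(3,150,30),(17,255,255)),40) if 250<x[1][0]<290 and 165<x[1][1]<205],dtype=object)
for x in o: r=np.argwhere(x[2]); print("or",x[0],x[1].round(1),r.min(0),r.max(0),[ (y,r[r[:,0]==y][:,1].min(),r[r[:,0]==y][:,1].max()) for y in range(r[:,0].min(),r[:,0].max(),4)])
for x in blobs(mask(S,*RNG["yellow"]),40):
    if 240<x[1][0]<300 and 110<x[1][1]<195: r=np.argwhere(x[2]); print("ye",x[0],x[1].round(1),r.min(0),r.max(0),[ (y,r[r[:,0]==y][:,1].min(),r[r[:,0]==y][:,1].max()) for y in range(r[:,0].min(),r[:,0].max()+1,4)])
print("expected base ring px",proj(S,[[481.3,90.7-16.5,z] for z in(94,96,98,100)]).round(1).tolist())
print("orange rim near/far px",proj(S,[[480.4,90.4-22,99],[480.4,90.4+22,99]]).round(1).tolist())
```

```text
or 200 [267.4 181.7] [171 260] [189 274] [(171, np.int64(272), np.int64(272)), (175, np.int64(260), np.int64(274)), (179, np.int64(260), np.int64(274)), (183, np.int64(260), np.int64(274)), (187, np.int64(260), np.int64(274))]
ye 367 [266.9 159.9] [144 260] [176 274] [(144, np.int64(264), np.int64(271)), (148, np.int64(263), np.int64(273)), (152, np.int64(263), np.int64(273)), (156, np.int64(262), np.int64(273)), (160, np.int64(261), np.int64(272)), (164, np.int64(261), np.int64(272)), (168, np.int64(261), np.int64(271)), (172, np.int64(260), np.int64(271)), (176, np.int64(263), np.int64(269))]
expected base ring px [[268.3, 179.9], [268.3, 179.3], [268.3, 178.7], [268.3, 178.1]]
orange rim near/far px [[268.3, 179.6], [266.0, 171.4]]
```

Run:
```python
from h import *
S=dict(np.load("S2.npz"));S1=dict(np.load("S1.npz"))
print(proj(S,[[481.3,90.7,z] for z in(99,120,140,160,180)]).round(1).tolist())
print(proj(S1,[[473,196,z] for z in(120,160,200)]).round(1).tolist())
for c in(S1,S):
  for x in blobs(mask(c,*RNG["yellow"]),100):
    if 240<x[1][0]<300 and 90<x[1][1]<195:
        r=np.argwhere(x[2]); print([(y,r[r[:,0]==y][:,1].mean()) for y in range(r[:,0].min(),r[:,0].max()+1,3)])
print(proj(S,[[461.3,271.3,z] for z in(0,94)]).round(1).tolist())
s=dict(np.load("side0.npz"));b=at(s,mask(s,*RNG["yellow"]),(253,162));r=np.argwhere(b);print([(y,r[r[:,0]==y][:,1].mean()) for y in range(r[:,0].min(),r[:,0].max()+1,3)])
cv2.imwrite("pics/a7.png",cv2.resize(S["frame"][120:220,215:320],None,fx=5.5,fy=5.5,interpolation=2)[:,:,::-1])
```

```text
[[267.4, 175.4], [267.5, 169.0], [267.5, 162.8], [267.5, 156.6], [267.6, 150.2]]
[[259.7, 151.2], [259.6, 139.2], [259.5, 126.8]]
[(120, np.float64(259.0)), (123, np.float64(260.0)), (126, np.float64(260.0)), (129, np.float64(259.5)), (132, np.float64(259.5)), (135, np.float64(259.0)), (138, np.float64(259.0)), (141, np.float64(259.0)), (144, np.float64(259.0)), (147, np.float64(259.0)), (150, np.float64(259.0))]
[(144, np.float64(267.5)), (147, np.float64(268.5)), (150, np.float64(268.0)), (153, np.float64(267.5)), (156, np.float64(267.5)), (159, np.float64(267.0)), (162, np.float64(266.5)), (165, np.float64(266.5)), (168, np.float64(266.0)), (171, np.float64(266.0)), (174, np.float64(266.0))]
[[253.3, 172.7], [252.9, 147.2]]
[(145, np.float64(252.5)), (148, np.float64(252.5)), (151, np.float64(252.5)), (154, np.float64(252.5)), (157, np.float64(252.5)), (160, np.float64(252.5)), (163, np.float64(252.5)), (166, np.float64(252.5)), (169, np.float64(252.5)), (172, np.float64(252.5))]
```

View pics/a7.png

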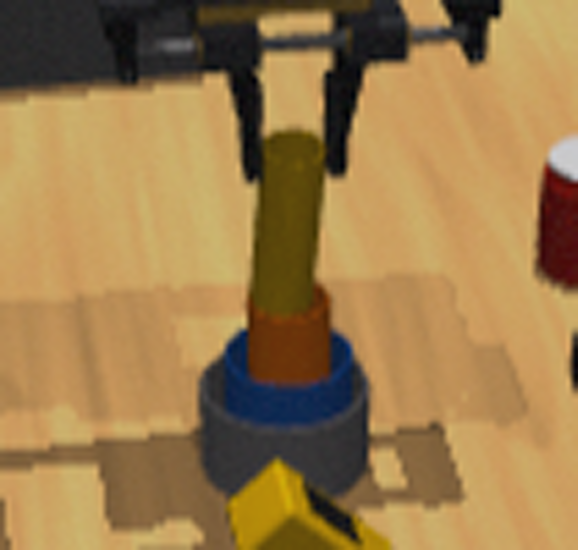

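The yellow cup leans about 3–4° in the grip with its base towards −x, and it rests on the orange rim's left edge at about (262,300). Lift a little, then measure the lean.

Emit:
arm_command(deltas=[[20,0,0,-0.06,0,0,0],[20,0,0,-0.08,0,0,0],[20,0,0,-0.08,0,0,0],[20,0,0,-0.08,0,0,0]])

```text
t: 24.4
tcp_pos: [480.2, 90.4, 196.2]
orientation: [-3.141, 0.0, 1.568]
ft_force: [0.1, 0.4, -1.3]
gripper_width: 0.376
finger_force: 14.9
```

```bash
cat >> h.py <<'E'
def yaxis(c):
    for x in blobs(mask(c,*RNG["yellow"]),100):
        if 240<x[1][0]<300 and 90<x[1][1]<195:
            r=np.argwhere(x[2]); ys=np.arange(r[:,0].min()+3,r[:,0].max()-3); m=[r[r[:,0]==y][:,1].mean() for y in ys]
            k=np.polyfit(ys,m,1); return "slope deg",np.degrees(np.arctan(-k[0])).round(2),"bottom",r[:,0].max(),np.polyval(k,r[:,0].max()-3).round(2),"top",r[:,0].min()
def ocol(c):
    for x in blobs(mask(c,(3,150,30),(17,255,255)),40):
        if 250<x[1][0]<290 and 165<x[1][1]<205:
            r=np.argwhere(x[2]);r=r[(r[:,0]>178)&(r[:,0]<188)]; return "orange col",(r[:,1].min()+r[:,1].max())/2
E
python3 - <<'E'
from h import *
from rig import ctrl
for n in("S1","S2"): c=dict(np.load(n+".npz"));print(yaxis(c),ocol(c))
S=snap("side");print(yaxis(S),ocol(S));T=snap("top");print(ctrl.get_state()["tcp_pos"].round(1),blue_in(T)[:3])
E
```

```text
('slope deg', np.float64(2.74), 'bottom', np.int64(152), np.float64(258.66), 'top', np.int64(120)) ('orange col', np.float64(267.5))
('slope deg', np.float64(6.04), 'bottom', np.int64(176), np.float64(265.51), 'top', np.int64(144)) ('orange col', np.float64(267.0))
('slope deg', np.float64(4.95), 'bottom', np.int64(171), np.float64(265.42), 'top', np.int64(138)) ('orange col', np.float64(267.5))Traceback (most recent call last):
  File "<stdin>", line 4, in <module>
  File "h.py", line 48, in blue_in
    b=max([x for x in blobs(mask(c,(100,90,30),(128,255,255)),60) if 120<x[1][0]<300 and 170<x[1][1]<260],key=lambda x:x[0])
ValueError: max() iterable argument is empty
```

Emit:
arm_command(deltas=[[20,0,0,0,-0.067,0,0],[20,0,0,0,-0.067,0,0],[20,0,0,0,-0.067,0,0]])

```text
t: 24.88
tcp_pos: [480.4, 90.3, 196.6]
orientation: [3.072, 0.0, 1.567]
ft_force: [0.1, -0.0, -1.1]
gripper_width: 0.379
finger_force: 14.9
```

Run:
```python
from h import *
S=snap("side");print(yaxis(S),ocol(S))
print(proj(S,[[480.3,y-16.5,115] for y in(86,90.4,95)]).round(1).tolist())
```

```text
('slope deg', np.float64(-0.0), 'bottom', np.int64(171), np.float64(267.5), 'top', np.int64(138)) ('orange col', np.float64(267.5))
[[268.2, 174.5], [268.0, 173.7], [267.7, 172.8]]
```

Run:
```python
from h import *
d=[3.072,0,1.567]
for z in(184,176,150,108): print(go((480.4,90.4,z),d))
```

```text
[0.0, -0.004, 0.05, -0.0, -0.0, 0.0]
[0.0, -0.006, 0.082, -0.0, -0.0, 0.0]
[0.0, -0.013, 0.186, -0.0, -0.0, 0.0]
[0.0, -0.025, 0.353, -0.0, -0.0, 0.0]
```

Emit:
arm_command(deltas=[[20,0,-0.004,0.05,0,0,0],[20,0,-0.005,0.065,0,0,0],[20,0,-0.006,0.08,0,0,0],[20,0,-0.007,0.1,0,0,0],[20,0,-0.007,0.1,0,0,0]])

```text
t: 25.55
tcp_pos: [480.0, 90.4, 170.9]
orientation: [3.072, 0.0, 1.567]
ft_force: [-0.0, -0.8, -1.8]
gripper_width: 0.378
finger_force: 14.9
```

It is inside the orange rim with no contact force. Continue down.

Emit:
arm_command(deltas=[[20,0,-0.007,0.1,0,0,0],[20,0,-0.013,0.18,0,0,0],[20,0,-0.017,0.23,0,0,0],[20,0,-0.017,0.245,0,0,0],[20,0,-0.017,0.245,0,0,0]])

```text
t: 26.18
tcp_pos: [480.8, 90.4, 110.4]
orientation: [3.071, -0.0, 1.568]
ft_force: [-0.1, -0.6, -0.4]
gripper_width: 0.38
finger_force: 14.9
```

Emit:
arm_command(deltas=[[20,0,-0.001,0.01,0,0,0],[20,0,-0.001,0.02,0,0,0],[20,0,-0.001,0.024,0,0,0],[20,0,-0.001,0.024,0,0,0]])

```text
t: 26.68
tcp_pos: [481.7, 90.6, 105.5]
orientation: [3.069, -0.0, 1.567]
ft_force: [-1.2, 2.0, 6.1]
gripper_width: 0.379
finger_force: 15.1
```

Emit:
arm_command(deltas=[[50,0,0,0,0,0,0],[50,0,0,0,0,0,0],[50,0,0,0,0,0,0],[50,0,0,-0.15,0,0,0],[50,0,0,-0.3,0,0,0],[50,0,0,-0.48,0,0,0],[50,0,0,-0.48,0.067,0,0],[50,-0.8,0,-0.48,0.067,0,0],[50,-0.8,0,-0.48,0.067,0,0],[50,-0.8,0,-0.48,0.067,0,0],[50,-0.8,0,-0.48,0.067,0,0],[50,-0.8,0,-0.48,0.067,0,0]])

```text
t: 28.18
tcp_pos: [471.3, -109.9, 223.4]
orientation: [-3.141, -0.001, 1.565]
ft_force: [-0.4, 0.4, 0.4]
gripper_width: 0.572
finger_force: 0.0
```

Run:
```python
from h import *
T=snap("top");S=snap("side");np.savez("T3.npz",**T);np.savez("S3.npz",**S)
cv2.imwrite("pics/a8.png",np.hstack([cv2.resize(T["frame"][190:250,200:270],(420,360),interpolation=2),cv2.resize(S["frame"][130:220,220:310],(360,360),interpolation=2)])[:,:,::-1])
d=[np.pi,0,np.pi/2]
print(yaxis(S),go((482,-326.5,200),d),go((482,-326.5,60),d))
```

```text
None [-0.873, 0.044, 0.094, -0.0, -0.001, -0.002] [-0.873, 0.044, 0.654, -0.0, -0.001, -0.002]
```

View pics/a8.png

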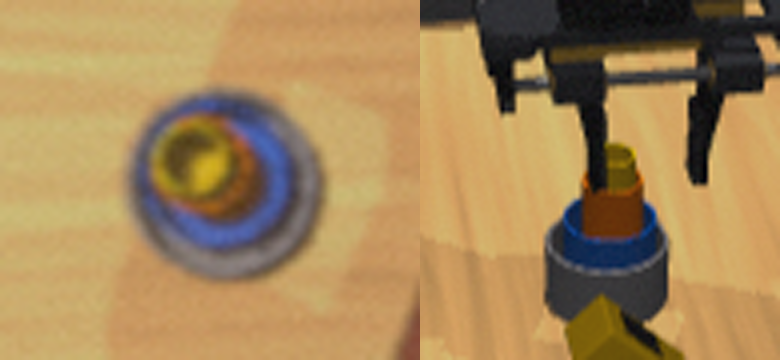

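All cups are nested: yellow in orange in blue in tub, in both views. Now the brass fitting's position.

Run:
```python
from h import *
for n,px in(("top0",(382,215)),("T3",(382,215)),("side0",(296,304))):
    c=dict(np.load(n+".npz"));hsv=cv2.cvtColor(c["frame"],cv2.COLOR_RGB2HSV).astype(int)
    x,y=px; sub=hsv[y-9:y+10,x-9:x+10]
    m=np.zeros(hsv.shape[:2],np.uint8); m[y-9:y+10,x-9:x+10]=((sub[...,0]<36)|(sub[...,0]>150)|(sub[...,1]<90))*255
    m=cv2.morphologyEx(m,cv2.MORPH_CLOSE,np.ones((3,3)))
    for a,ce,b in blobs(m,10): r=np.argwhere(b); print(n,a,ce.round(1),r.min(0),r.max(0),cyl(c,b,9,28,4),ray(c,ce,25).round(1))
```

```text
top0 35 [381.6 214.7] [212 378] [217 385] (array([ 483.1, -325.3]), array([ 484.9, -330.4])) [[ 483.4 -326.2   25. ]]
T3 38 [381.6 214.5] [212 378] [217 385] (array([ 483.5, -326.4]), array([ 484.9, -330.4])) [[ 483.8 -326.4   25. ]]
side0 104 [295.5 304.3] [297 292] [311 299] (array([ 483.9, -325.8]), array([ 484.4, -323.6])) [[ 482.6 -331.5   25. ]]
```

Emit:
arm_command(deltas=[[40,-0.86,0.05,0,0,0,0.9],[40,-0.86,0.05,0,0,0,0.9],[40,-0.86,0.05,0,0,0,0.9],[40,-0.86,0.05,0.1,0,0,0.9],[40,-0.86,0.05,0.2,0,0,0.9],[40,-0.86,0.05,0.4,0,0,0.9],[40,-0.86,0.05,0.4,0,0,0.9],[40,-0.86,0.05,0.4,0,0,0.9]])

```text
t: 29.28
tcp_pos: [484.6, -324.0, 125.3]
orientation: [3.14, -0.0, 0.627]
ft_force: [1.0, 0.1, 0.4]
gripper_width: 0.461
finger_force: 0.0
```

Run:
```python
from h import *
d=[np.pi,0,0]
for z in(100,50,13): print(go((484,-326,z),d))
```

```text
[-0.007, 0.005, 0.101, 0.001, -0.001, 0.599]
[-0.007, 0.005, 0.301, 0.001, -0.001, 0.599]
[-0.007, 0.005, 0.449, 0.001, -0.001, 0.599]
```

Emit:
arm_command(deltas=[[40,-0.007,0.005,0.1,0,0,0.599],[40,-0.007,0.005,0.1,0,0,0.599],[40,-0.007,0.005,0.1,0,0,0.599],[40,-0.007,0.005,0.2,0,0,0.599],[40,-0.007,0.005,0.3,0,0,0.599],[40,-0.007,0.005,0.4,0,0,0.599],[40,-0.007,0.005,0.445,0,0,0.599],[40,-0.007,0.005,0.445,0,0,0.599],[8,-0.007,0.005,0.445,0,0,0.599],[8,-0.007,0.005,0.445,0,0,0.599],[8,-0.007,0.005,0.445,0,0,0.599],[8,-0.007,0.005,0.445,0,0,0.599],[8,-0.007,0.005,0.445,0,0,0.599]], squeeze=15)

```text
t: 30.9
tcp_pos: [483.1, -327.0, 13.2]
orientation: [3.141, -0.001, -0.002]
ft_force: [-0.5, 0.1, 5.8]
gripper_width: 0.204
finger_force: 15.0
```

Emit:
arm_command(deltas=[[8,0,0,-0.2,0,0,0],[8,0,0,-0.4,0,0,0],[8,0,0,-0.6,0,0,0],[8,0,0,-0.82,0,0,0],[8,0,0,-0.82,0,0,0],[8,0,-0.9,-0.82,0,0,0],[8,0,-0.9,-0.82,0,0,0],[8,0,-0.9,-0.82,0,0,0],[8,0,-0.9,-0.82,0,0,0],[8,0,-0.9,-0.82,0,0,0],[8,0,-0.9,-0.82,0,0,0]])

```text
t: 32.28
tcp_pos: [482.8, -101.9, 216.6]
orientation: [3.142, 0.001, -0.002]
ft_force: [0.3, 0.7, -0.3]
gripper_width: 0.202
finger_force: 15.0
```

Run:
```python
from h import *
T=snap("top");np.savez("T4.npz",**T);S=snap("side");np.savez("S4.npz",**S)
for n,c in(("T3",dict(np.load("T3.npz"))),("T4",T)):
    m=mask(c,(18,150,40),(32,255,255))
    for a,ce,b in blobs(m,20):
        if 215<ce[0]<255 and 200<ce[1]<235: px=np.argwhere(b)[:,::-1];p,r=cv2.minEnclosingCircle(px.astype(np.float32));print(n,a,ce.round(1),np.round(p,1),round(r,1),ray(c,p,118).round(1),ray(c,ce,118).round(1))
    b=[x for x in blobs(mask(c,(3,120,30),(32,255,255)),60) if 215<x[1][0]<255 and 205<x[1][1]<235]
    for x in b: print("  oy",x[0],x[1].round(1))
b=at(S,mask(S,(19,150,30),(32,255,255)),(267,170));r=np.argwhere(b);print("S yellow",len(r),r.min(0),r.max(0),ray(S,[(r[:,1].min()+r[:,1].max())/2,r[:,0].min()],118)-[0,16.5,0])
g=lambda z:go((481,90.5,z),[np.pi,0,0]);print(g(215),g(122))
```

```text
T3 140 [232.2 216.5] [232.1 216.7] 7.0 [[481.2  94.5 118. ]] [[481.8  94.4 118. ]]
  oy 225 [233.8 217.4]
T4 139 [232.1 216.4] [232.1 216.7] 6.9 [[481.3  94.6 118. ]] [[482.   94.5 118. ]]
  oy 224 [233.8 217.4]
S yellow 117 [166 262] [177 273] [[484.23523459  93.87192589 118.        ]]
[-0.011, -0.773, 0.008, -0.0, 0.001, -0.003] [-0.01, -0.773, 0.38, -0.0, 0.001, -0.003]
```

Emit:
arm_command(deltas=[[8,-0.008,-0.776,0,0,0,0],[8,-0.008,-0.776,0,0,0,0],[8,-0.008,-0.776,0,0,0,0],[8,-0.008,-0.776,0,0,0,0],[8,-0.008,-0.776,0.15,0,0,0],[8,-0.008,-0.776,0.3,0,0,0],[8,-0.008,-0.776,0.35,0,0,0],[8,-0.008,-0.776,0.375,0,0,0],[8,-0.008,-0.776,0.375,0,0,0]])

```text
t: 33.5
tcp_pos: [483.4, 91.0, 125.7]
orientation: [3.141, -0.003, -0.004]
ft_force: [-0.4, -1.1, 3.5]
gripper_width: 0.204
finger_force: 15.0
```

Emit:
arm_command(deltas=[[8,0,0,-0.06,0,0,0],[8,0,0,-0.06,0,0,0],[8,0,0,-0.06,0,0,0]])

```text
t: 33.88
tcp_pos: [481.9, 92.2, 139.3]
orientation: [-3.142, -0.001, -0.002]
ft_force: [-0.1, -0.1, -1.0]
gripper_width: 0.199
finger_force: 15.0
```

Run:
```python
from h import *
from rig import ctrl
print(ctrl.get_state()["tcp_pos"].round(1))
T=snap("top");S=snap("side");np.savez("S5.npz",**S)
cv2.imwrite("pics/a9.png",cv2.resize(S["frame"][140:200,235:305],(700,600),interpolation=2)[:,:,::-1])
print(proj(S,[[482,91.5-9,126],[482,91.5,118]]).round(1))
```

```text
[481.9  92.2 139.3]
[[268.2 168.6]
 [267.7 169.5]]
```

View pics/a9.png

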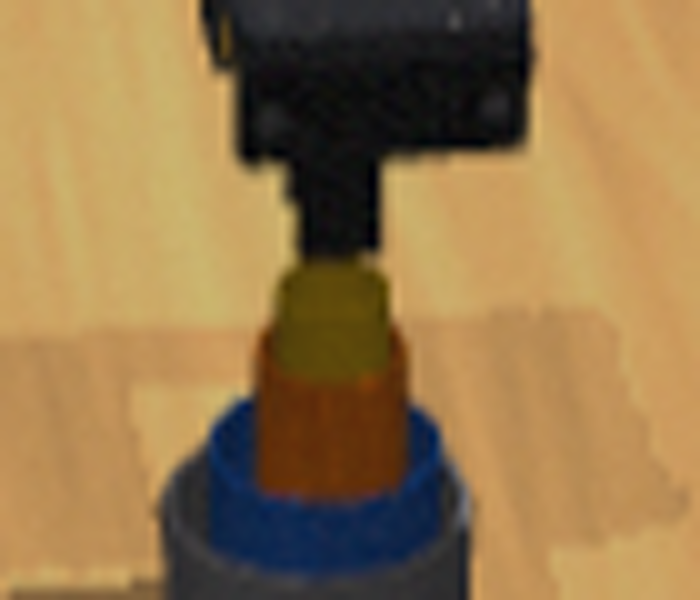

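The finger's centre is at column 339 and the yellow rim's at 332, so the tool is about 2 mm too far in +x and the fitting touched the rim. Shift −x and lower again.

Emit:
arm_command(deltas=[[8,-0.01,0,0,0,0,0],[8,-0.01,0,0,0,0,0],[8,-0.01,0,0.04,0,0,0],[8,-0.01,0,0.06,0,0,0],[8,-0.01,0,0.07,0,0,0],[8,-0.01,0,0.07,0,0,0]])

```text
t: 34.72
tcp_pos: [481.0, 92.2, 123.1]
orientation: [3.141, -0.004, -0.002]
ft_force: [-0.6, -0.2, 11.1]
gripper_width: 0.204
finger_force: 15.0
```

Run:
```python
from rig import ctrl
import numpy as np
s=ctrl.get_state();print(s["moment"].round(3),s["ft_force"].round(2))
for i in range(4): ctrl.camera("side"); s=ctrl.get_state();print(s["moment"].round(3),s["ft_force"].round(2),s["tcp_pos"].round(1))
```

```text
[-0.258  0.342 -0.026] [-0.56 -0.18 11.1 ]
[-0.266  0.342 -0.018] [-1.5  -1.05 11.92] [481.   92.2 123.2]
[-0.244  0.339  0.014] [-1.98  0.13 10.6 ] [481.   92.2 123.2]
[-0.283  0.344  0.025] [-1.4  -1.18 11.36] [480.9  92.2 123.1]
[-0.216  0.382 -0.044] [-0.68 -1.34 11.75] [481.   92.2 123.2]
```

Emit:
arm_command(deltas=[[8,0,0,-0.06,0,0,0],[8,0,0,-0.06,0,0,0],[8,0,0,-0.06,0,0,0]])

```text
t: 35.3
tcp_pos: [478.8, 92.4, 135.9]
orientation: [3.142, 0.001, -0.002]
ft_force: [-0.4, 0.4, -0.2]
gripper_width: 0.202
finger_force: 15.0
```

Run:
```python
from h import *
from rig import ctrl
for i in range(4): S=snap("side"); s=ctrl.get_state();print(s["moment"].round(3),s["ft_force"].round(2),s["tcp_pos"].round(1))
T=snap("top")
m=mask(S,(19,150,30),(32,255,255));b=at(S,m,(268,172));r=np.argwhere(b);print(len(r),r.min(0),r.max(0),[(y,r[r[:,0]==y][:,1].min(),r[r[:,0]==y][:,1].max()) for y in range(r[:,0].min(),r[:,0].max()+1)])
hs=S["frame"][150:178,255:282].max(2);print(hs[::2])
```

```text
[-0.012  0.142 -0.04 ] [-0.    0.34 -0.42] [478.6  92.3 135.6]
[-0.025  0.129 -0.039] [-0.33 -0.36 -0.48] [478.6  92.3 135.6]
[-0.017  0.168 -0.007] [-0.3  0.  -0.2] [478.6  92.4 135.6]
[-0.046  0.137 -0.006] [-0.08  0.2  -0.67] [478.7  92.3 135.7]
131 [161 262] [177 273] [(161, np.int64(263), np.int64(263)), (162, np.int64(263), np.int64(263)), (163, np.int64(263), np.int64(263)), (164, np.int64(263), np.int64(263)), (165, np.int64(263), np.int64(263)), (166, np.int64(263), np.int64(271)), (167, np.int64(263), np.int64(273)), (168, np.int64(263), np.int64(273)), (169, np.int64(262), np.int64(273)), (170, np.int64(262), np.int64(273)), (171, np.int64(262), np.int64(273)), (172, np.int64(262), np.int64(273)), (173, np.int64(263), np.int64(273)), (174, np.int64(263), np.int64(273)), (175, np.int64(263), np.int64(273)), (176, np.int64(263), np.int64(273)), (177, np.int64(265), np.int64(270))]
[[204 204  64  18  16  18  18  13  15  20  17  21  25  23  11  13  17  15
   18  16  15  17  12  20  18  14  16]
 [204 204  63  16  29  33  37  24  21  15  16  21  19  20  13  21  17  16
   23  15 
[... 685 characters left out ...]
 204 204 203 204 204]
 [203 204 204 205 204 204 202 204 123  29  33  35  38  39  51  48  48 171
  194 204 204 203 204 203 205 204 205]
 [202 203 203 203 203 205 205 169  86  84  87  94  93  94  94  93  87  83
  103 204 203 203 204 204 204 203 204]
 [203 202 204 204 203 203 205 138  91  92  95  94  97  97  97  98  94  91
   85 205 204 204 204 203 204 204 205]
 [204 203 204 200 200 199 180 100  81  87  90  92  93  92  96  94  89  87
   84 142 186 187 188 190 199 197 194]
 [205 203 203 202 198 167  89  80  81  83  90  93  93  92  95  92  91  88
   83  80 141 186 188 190 197 201 196]
 [201 203 205 203 198 136 100  91  84  86  90  92  92  95  93  90  90  85
   86  95 113 186 187 186 193 201 199]]
```

Emit:
arm_command(deltas=[[8,0.005,0,-0.05,0,0,-0.75],[8,0.005,0,-0.05,0,0,-0.75],[8,0.005,0,-0.05,0,0,-0.75],[8,0.005,0,-0.05,0,0,-0.75],[8,0.005,0,-0.05,0,0,-0.75],[8,0.005,0,-0.05,0,0,-0.75]])

```text
t: 36.3
tcp_pos: [480.3, 92.3, 148.7]
orientation: [-3.141, 0.0, 0.78]
ft_force: [-0.1, 0.6, -0.8]
gripper_width: 0.201
finger_force: 15.0
```

Emit:
arm_command(deltas=[[8,0,0,0,0,0,-0.75],[8,0,0,0,0,0,-0.75],[8,0,0,0,0,0,-0.75],[8,0,0,0,0,0,-0.75],[8,0,0,0,0,0,-0.75],[8,0,0,0,0,0,-0.75]])

```text
t: 37.05
tcp_pos: [480.4, 92.3, 148.8]
orientation: [3.142, -0.0, 1.565]
ft_force: [0.6, 0.4, 0.4]
gripper_width: 0.202
finger_force: 15.0
```

Run:
```python
from h import *
from rig import ctrl
s=ctrl.get_state();print(s["tcp_pos"].round(1),s["orientation"].round(3))
S=snap("side");np.savez("S6.npz",**S);p=s["tcp_pos"]
print(proj(S,[p+[0,0,0],p-[0,0,9],p-[0,9,9],p+[0,-9,19]]).round(1).tolist())
hsv=cv2.cvtColor(S["frame"],cv2.COLOR_RGB2HSV)
for y in range(150,184): print(y," ".join("%3d/%3d"%(h,v) for h,s_,v in hsv[y,259:278]))
```

```text
[480.4  92.3 148.8] [ 3.142 -0.     1.565]
[[267.1, 159.8], [267.1, 162.6], [267.6, 164.3], [267.6, 155.4]]
150  20/204  20/133  27/ 22   0/ 13  90/ 17 140/ 21  19/179  19/204  20/203  20/204  20/205  20/144  17/ 28 110/ 19  90/ 20 120/ 18  19/ 44  19/204  18/204
151  20/203  20/177  26/ 24  70/ 16  90/ 20 150/ 25  18/205  19/174  19/175  20/173  20/177  19/104   0/ 25 126/ 28  60/ 21  40/ 17  18/ 65  19/204  18/205
152  20/204  20/203  34/ 26  80/ 22 120/ 21  90/ 17  19/170  19/ 91  19/ 89  19/ 88  20/110  20/ 91  60/ 25   0/ 24  90/ 21 120/ 24  20/112  19/204  19/205
153  20/204  20/204  21/ 29  30/ 18   0/ 22  90/ 24  20/ 81  19/ 67  19/ 66  20/ 75  19/ 92  20/ 90   0/ 22  60/ 25  60/ 20 100/ 15  19/179  19/204  19/205
154  20/204  21/204  13/ 30 120/ 21 120/ 20 110/ 24  19/ 65  19/ 94  19/ 98  20/104  19/108  20/ 85 130/ 25  45/ 23  75/ 18  21/ 45  19/204  19/206  18/204
155  20/205  20/205   6/ 30  30/ 14 150/ 23 120/ 27  19/ 64  20/ 88  20/ 95  19/ 99  19/100  19/ 88  17/ 27  50/ 24 160/ 23  21/ 62  20/204  19/205  18/205
156  20/204  20/205  17/ 30 102/ 20  90/ 23 150/ 25  19/
[... 3611 characters left out ...]
/104  13/102  12/104  13/104  13/100  13/ 95  13/ 90  12/ 95  15/171  17/185
180 109/ 76 167/ 46  13/ 87  13/ 96  13/101  13/104  13/107  13/105  13/105  13/106  13/105  13/104  13/104  13/ 96  13/ 97  12/ 91  10/ 65  13/116  16/160
181 109/ 68 161/ 43  13/ 86  13/ 97  12/101  13/102  13/105  13/107  13/108  13/108  13/107  13/103  13/103  13/101  13/ 96  13/ 92  12/ 65 111/ 75 159/ 81
182 108/ 68 159/ 45  13/ 86  13/ 98  13/101  13/105  13/104  13/106  13/108  14/105  13/105  13/104  12/104  12/ 99  13/ 96  13/ 88  11/ 66 109/ 66 108/ 70
183 109/ 68 176/ 47  12/ 92  13/ 98  13/101  13/105  13/106  13/107  13/106  13/108  13/107  13/105  12/102  13/100  12/ 95  14/ 90   9/ 63 108/ 67 108/ 65
```

Run:
```python
from h import *
S=dict(np.load("S6.npz"))
hsv=cv2.cvtColor(S["frame"],cv2.COLOR_RGB2HSV)
print([(y,hsv[y,267].tolist()) for y in range(174,216)])
x,y=480.4,91.5
for n,r,z in(("yellow",16.5,118),("orange",22,99),("blue",34,69),("tub",45,50),("tubbase",45,0)):
    print(n,"far",proj(S,[x,y+r,z]).round(1)[0],"near",proj(S,[x,y-r,z]).round(1)[0])
```

```text
[(174, [23, 227, 92]), (175, [22, 227, 92]), (176, [23, 228, 95]), (177, [20, 231, 106]), (178, [16, 232, 110]), (179, [14, 231, 105]), (180, [13, 231, 105]), (181, [13, 231, 108]), (182, [13, 231, 108]), (183, [13, 231, 106]), (184, [13, 231, 105]), (185, [14, 231, 108]), (186, [13, 231, 107]), (187, [13, 231, 105]), (188, [13, 231, 108]), (189, [8, 152, 92]), (190, [127, 81, 69]), (191, [109, 195, 81]), (192, [108, 205, 82]), (193, [108, 223, 80]), (194, [109, 197, 84]), (195, [107, 201, 81]), (196, [109, 214, 81]), (197, [110, 128, 80]), (198, [115, 48, 69]), (199, [150, 14, 54]), (200, [135, 9, 58]), (201, [140, 13, 57]), (202, [130, 13, 57]), (203, [150, 5, 55]), (204, [19, 120, 89]), (205, [23, 237, 144]), (206, [22, 240, 174]), (207, [23, 241, 176]), (208, [23, 241, 187]), (209, [23, 242, 201]), (210, [24, 243, 204]), (211, [25, 243, 204]), (212, [24, 242, 202]), (213, [23, 240, 174]), (214, [23, 234, 124]), (215, [23, 230, 104])]
yellow far [266.3 166.5] near [268.  172.5]
orange far [266.  171.2] near [268.2 179.3]
blue far [265.4 177.9] near [268.8 190.6]
tub far [264.9 181.3] near [269.3 198.4]
tubbase far [264.8 195.2] near [269.2 212.6]
```

The raw top and side rays both put the yellow rim at y≈94.5, so the tool at 92.3 is short in y. Shift +y and lower.

Emit:
arm_command(deltas=[[8,0.011,0.003,0,0,0,0],[8,0.011,0.003,0.06,0,0,0],[8,0.011,0.003,0.08,0,0,0],[8,0.011,0.003,0.1,0,0,0],[8,0.011,0.003,0.1,0,0,0],[8,0.011,0.003,0.1,0,0,0]])

```text
t: 37.85
tcp_pos: [481.2, 95.1, 123.9]
orientation: [3.141, 0.0, 1.568]
ft_force: [-0.8, 0.0, 0.2]
gripper_width: 0.202
finger_force: 15.0
```

Run:
```python
from h import *
from rig import ctrl
S=snap("side");s=ctrl.get_state();print(s["ft_force"].round(1),s["moment"].round(2),s["tcp_pos"].round(1))
hsv=cv2.cvtColor(S["frame"],cv2.COLOR_RGB2HSV)
for y in range(156,180): print(y," ".join("%3d/%3d"%(h,v) for h,s_,v in hsv[y,260:277]))
```

```text
[ 0.2  0.2 -0.8] [-0.03  0.06 -0.02] [481.3  95.1 124. ]
156  20/111  70/ 22 130/ 24 165/ 18  75/ 21  20/114  19/206  18/205  18/205  18/206  19/187   8/ 34 120/ 24  85/ 20  12/ 19 120/ 19  20/154
157  19/159  15/ 29 150/ 19 120/ 21 165/ 25  20/135  19/204  19/204  18/206  19/204  18/160   0/ 26  15/ 27  30/ 23 130/ 19 105/ 15  20/177
158  20/204  21/ 28 120/ 19 160/ 13 120/ 26  20/158  19/205  18/187  18/189  19/192  18/143  37/ 23  80/ 17  15/ 24   0/ 16  18/ 46  20/205
159  20/206  21/ 52 170/ 19  60/ 23 132/ 21  20/154  20/164  19/128  18/126  18/143  18/100  60/ 20 150/ 24  10/ 22  60/ 23  21/115  21/204
160  20/205  21/ 64 100/ 19  96/ 22   0/ 25  20/122  20/ 58  18/ 50  18/ 52  19/ 78  20/ 85   3/ 27 105/ 24   0/ 22  30/ 16  21/156  20/206
161  20/204  20/ 67  60/ 17  54/ 19 120/ 29  19/ 63  20/ 80  19/ 83  20/ 83  20/ 98  20/ 95  14/ 31  20/ 28 113/ 16 105/ 18  21/179  22/203
162  20/206  22/ 64  42/ 17 120/ 23 143/ 19  20/ 47  20/ 89  21/ 91  19/ 98  19/100  20/ 88  19/ 33 150/ 24  38/ 19  22/ 40  21/204  22/204
163  20/205  18/ 67   0/ 20  70/ 17 110/ 22  18/ 49  19/ 85  18
[... 1616 characters left out ...]

175  15/146  14/102  17/ 81  22/ 81  22/ 87  23/ 89  22/ 92  22/ 93  22/ 94  22/ 94  22/ 98  22/ 95  23/ 91  22/ 82  13/101  14/128  16/187
176  15/137  13/100  14/ 91  20/ 84  22/ 88  22/ 91  23/ 93  23/ 93  23/ 94  22/ 95  22/ 98  23/ 96  21/ 88  20/ 96  13/110  15/118  17/188
177  16/139  14/ 84  14/101  16/100  17/108  18/109  20/102  21/ 99  21/ 99  20/105  19/109  18/111  16/109  15/105  14/100  15/110  16/187
178  15/122  13/ 86  14/ 90  13/110  13/119  14/122  15/105  15/107  17/102  16/112  16/118  14/123  13/115  13/ 96  13/ 91  14/109  16/187
179  15/ 79  13/ 84  12/ 89  12/102  13/105  13/106  13/ 97  12/103  13/104  13/102  12/105  13/106  14/100  12/ 93  14/ 92  13/ 94  16/172
```

No contact force now, and the fitting's lower edge is hidden behind the near rim, so it is inside. Release, rise, and check.

Emit:
arm_command(deltas=[[8,0,0,0.008,0,0,0],[8,0,0,0.008,0,0,0],[45,0,0,0.008,0,0,0],[45,0,0,0.008,0,0,0],[45,0,0,0.008,0,0,0],[45,0,0,-0.2,0,0,0],[45,0,0,-0.45,0,0,0],[45,0,0,-0.45,0,0,0],[45,-0.4,0,-0.45,0,0,0.5],[45,-0.9,-0.05,-0.45,0,0,0.9],[45,-0.9,-0.05,-0.45,0,0,0.9],[45,-0.9,-0.05,-0.45,0,0,0.9],[45,-0.9,-0.05,-0.45,0,0,0.9],[45,-0.9,-0.05,-0.45,0,0,0.9],[45,-0.9,-0.05,-0.45,0,0,0.9]])

```text
t: 39.78
tcp_pos: [467.9, -129.4, 235.6]
orientation: [-3.141, 0.0, 0.63]
ft_force: [0.0, 0.0, -0.5]
gripper_width: 0.517
finger_force: 0.0
```

Run:
```python
from h import *
T=snap("top");S=snap("side");np.savez("T7.npz",**T);np.savez("S7.npz",**S)
o=dict(np.load("T4.npz"));hs=lambda c:cv2.cvtColor(c["frame"],cv2.COLOR_RGB2HSV)
for c in(o,T):
    print()
    for y in range(209,224): print(" ".join("%3d"%v for v in hs(c)[y,224:242,2]),"|"," ".join("%3d"%v for v in hs(c)[y,224:242,0]))
# brass in bin?
print("bin spot",hs(T)[211:219,378:387,0].tolist())
from rig import ctrl;print(ctrl.get_state()["tcp_pos"],ctrl.get_state()["orientation"])
```

```text
189 156 129 101 109 108 127 142 139 136 125 118 112 102  86 100 106 107 |  17  15  11 139 130 150 176   7  13  15  12   9   9   2 138 118 116 117
161 130 110 116 127 154 168 168 161 149 144 139 141 137 112 134 130 127 |  15   8 129 128   4  14  17  19  20  20  18  16  14   6 153 121 115 115
139 105 113 120 149 153 149 140 133 132 143 141 135 134 128 131 154 165 |  14 143 120 175  22  23  21  20  20  22  20  20  17  11 173 135 118 112
118 101 112 128 138 123 110  92  98 103 118 131 126 126 126 138 144 177 |   6 132   3  23  23  23  22  21  20  22  22  21  21  17   8 172 133 116
101 105 129 131 115  95  88  86  83  87 100 122 134 130 137 151 146 152 | 159   8  24  26  23  22  21  20  19  21  21  22  22  21  15   9 175 127
101 120 144 124  96  87  83  87  95 100 109 128 152 149 138 151 156 124 | 144  20  23  24  22  22  20  18  20  20  21  22  23  23  19  15  10 165
104 135 142 118  93  86  93  95 112 131 149 158 170 160 125 130 143 135 | 173  22  24  23  20  19  19  21  22  22  22  22  23  23  21  15  14   8
105 147 148 118  93  87  93 115 147 174 188 193 193 165 119 111 134 136 |  11 
[... 2945 characters left out ...]
 24  23  25  25  23  23  17  15  14  14  15
103 108 115 143 148 148 132 132 133 130 121 107 105 117 136 130 108  99 | 118 130   8  14  18  19  21  22  23  23  24  21  18  16  14  14  14  13
117 122  97 112 139 142 138 138 132 125 126 131 131 131 124 106  97  93 | 118 117 140   6   8  10  14  17  18  18  18  16  15  15  15  16  14  14
bin spot [[6, 9, 7, 8, 5, 5, 8, 17, 48], [7, 9, 5, 5, 5, 6, 12, 34, 55], [7, 9, 7, 7, 6, 7, 18, 48, 62], [9, 6, 6, 5, 5, 9, 31, 55, 65], [8, 7, 6, 6, 7, 13, 42, 60, 63], [6, 6, 5, 6, 7, 19, 48, 62, 65], [7, 6, 5, 5, 10, 29, 56, 65, 64], [7, 7, 5, 5, 12, 41, 61, 64, 65]]
[ 468.08790903 -129.27353512  235.98623885] [-3.14126000e+00  2.08109128e-04  6.29519557e-01]
```

Run:
```python
from h import *
T=snap("top");S=snap("side")
cv2.imwrite("pics/b1.png",np.hstack([cv2.resize(T["frame"][200:236,216:252],(400,400),interpolation=2),cv2.resize(S["frame"][150:190,248:288],(400,400),interpolation=2)])[:,:,::-1])
```

```text
(no output)
```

View pics/b1.png

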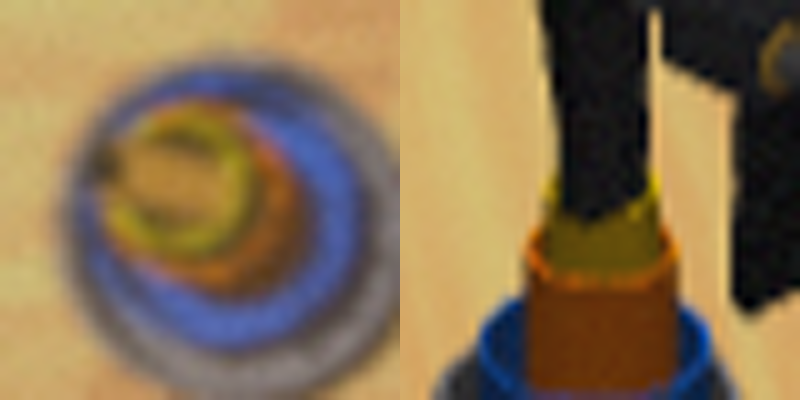

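The fitting lies across the yellow cup's mouth: its bore end juts over the +y rim at (103,165) and the other end is caught inside. It has to be tipped in. I'll clear the arm and measure its lean numerically.

Emit:
arm_command(deltas=[[45,0.2,0.4,0,0,0,-0.9],[45,0.2,0.4,0,0,0,-0.9],[45,0.2,0.4,0,0,0,-0.9],[45,0.2,0.4,0,0,0,-0.9],[45,0.2,0.4,0,0,0,-0.9],[45,0.2,0.4,0,0,0,-0.9]])

```text
t: 40.72
tcp_pos: [567.3, -181.2, 236.1]
orientation: [-3.141, -0.0, 1.568]
ft_force: [1.3, -0.1, -0.9]
gripper_width: 0.52
finger_force: 0.0
```

Run:
```python
from h import *
T=snap("top");S=snap("side");np.savez("S8.npz",**S)
hsv=cv2.cvtColor(S["frame"],cv2.COLOR_RGB2HSV)
for y in range(154,180): print(y," ".join("%3d/%3d"%(h,v) for h,s_,v in hsv[y,259:278]))
for p in([481,94,118],[481,94,127],[481,110,118],[481,110,130],[481,78,118]): print(p,proj(S,p).round(1)[0],proj(T,p).round(1)[0])
from rig import ctrl;print(ctrl.get_state()["tcp_pos"].round(),ctrl.get_state()["orientation"].round(2))
```

```text
154  20/217  21/216  22/215  21/216  21/216  20/216  19/217  19/216  19/215  19/216  19/216  20/215  21/216  20/216  20/216  20/216  20/217  19/217  18/217
155  20/217  21/216  21/217  22/216  21/216  21/216  19/216  19/217  19/216  18/217  19/217  20/217  21/216  21/216  21/217  21/216  20/215  19/217  19/217
156  20/216  20/217  21/216  21/216  22/216  21/216  20/216  19/217  19/216  19/216  19/216  19/217  20/217  21/216  21/216  21/216  20/216  20/217  19/217
157  20/216  20/216  21/215  22/215  21/216  20/215  20/216  19/216  19/216  19/217  19/216  19/216  19/216  20/216  21/216  21/216  21/215  21/215  20/216
158  20/216  20/217  21/216  22/216  22/216  21/217  20/216  20/216  19/215  19/216  18/216  19/216  19/217  20/218  21/216  22/217  21/215  20/217  20/216
159  19/217  20/215  21/216  21/216  22/216  21/215  21/216  20/217  19/216  19/216  18/216  19/216  19/217  19/217  20/217  22/216  21/216  21/216  20/216
160  20/216  20/217  21/216  21/216  22/215  21/216  21/216  20/216  19/217  19/216  19/216  19/217  19/217  19/216  20/216  21/217  22/216  21/215  21/216
161  20/
[... 2510 characters left out ...]
4/ 91  13/157  16/127  17/127  17/145  19/134  19/134  21/121  19/135  19/133  18/144  16/143  17/137  14/118  15/121  18/216  18/217
178  22/216  15/134  13/ 93  12/ 93  14/116  13/135  15/159  15/140  16/141  17/124  16/144  16/145  15/157  14/143  13/102  13/ 98  15/120  18/216  18/216
179  18/174  12/ 89  13/ 93  12/ 96  13/ 98  13/104  13/103  13/102  13/103  13/104  13/109  14/114  13/110  14/106  13/101  13/ 96  12/106  17/201  18/217
[481, 94, 118] [267.2 169. ] [232.3 216.8]
[481, 94, 127] [267.2 166.3] [231.9 216.5]
[481, 110, 118] [266.4 166.1] [226.3 217. ]
[481, 110, 130] [266.4 162.5] [225.7 216.5]
[481, 78, 118] [268. 172.] [238.4 216.6]
[ 567. -181.  236.] [ 3.14 -0.    1.57]
```

Run:
```python
from h import *
d=[np.pi,0,np.pi/2]
print(go((481,-20,220),d),go((481,103,220),d))
```

```text
[0.644, -0.348, 0.065, 0.0, -0.0, -0.005] [1.136, -0.351, 0.065, 0.0, -0.0, -0.005]
```

Emit:
arm_command(deltas=[[40,0.95,-0.35,0.06,0,0,0],[40,0.95,-0.35,0.06,0,0,0],[40,0.95,-0.35,0.06,0,0,0],[40,0.95,-0.35,0.06,0,0,0],[40,0.95,-0.35,0.06,0,0,0],[40,0.95,-0.35,0.06,0,0,0],[40,0.95,-0.35,0.06,0,0,0]])

```text
t: 41.7
tcp_pos: [480.9, 54.9, 221.5]
orientation: [3.141, 0.0, 1.566]
ft_force: [0.1, -0.4, 0.2]
gripper_width: 0.456
finger_force: 0.0
```

Run:
```python
from h import *
d=[np.pi,0,np.pi/2]
print(go((481,103,150),d),go((481,103,122),d))
```

```text
[0.192, -0.001, 0.286, 0.0, 0.0, -0.004] [0.193, -0.001, 0.398, 0.0, 0.0, -0.004]
```

Emit:
arm_command(deltas=[[40,0.193,0,0,0,0,0],[40,0.193,0,0.1,0,0,0],[40,0.193,0,0.25,0,0,0],[40,0.193,0,0.36,0,0,0],[40,0.193,0,0.398,0,0,0],[40,0.193,0,0.398,0,0,0],[8,0.193,0,0.398,0,0,0],[8,0.193,0,0.398,0,0,0],[8,0.193,0,0.398,0,0,0],[8,0.193,0,0.398,0,0,0],[8,0.193,0,0.398,0,0,0]], squeeze=12)

```text
t: 43.08
tcp_pos: [480.7, 104.4, 122.2]
orientation: [3.141, -0.0, 1.569]
ft_force: [0.4, 0.6, 1.6]
gripper_width: 0.201
finger_force: 12.0
```

Emit:
arm_command(deltas=[[8,0,0,-0.08,0,0,0],[8,0,0,-0.12,0,0.1,0],[8,0,0,-0.12,0,0.3,0],[8,0,0,-0.12,0,0.5,0],[8,0,0,-0.12,0,0.75,0],[8,0,0,-0.12,0,0.75,0],[8,0,0,-0.12,0,0.75,0],[8,0,0,-0.12,0,0.75,0]])

```text
t: 44.08
tcp_pos: [480.4, 104.4, 151.8]
orientation: [-3.141, -0.783, 1.569]
ft_force: [0.0, 0.1, -0.1]
gripper_width: 0.201
finger_force: 11.9
```

Run:
```python
from h import *
from rig import ctrl
s=ctrl.get_state();print(s["tcp_pos"].round(1),R.from_euler("xyz",s["orientation"]).as_matrix().round(2).tolist(),s["joints"].round(2))
T=snap("top");S=snap("side");np.savez("S9.npz",**S);np.savez("T9.npz",**T)
hsv=cv2.cvtColor(S["frame"],cv2.COLOR_RGB2HSV)
for y in range(138,174): print(y," ".join("%3d/%3d"%(h,v) for h,s_,v in hsv[y,258:279]))
```

```text
[480.4 104.4 151.8] [[0.0, 1.0, 0.0], [0.71, -0.0, 0.71], [0.71, -0.0, -0.71]] [-0.44  0.12  1.99  0.7   1.46 -0.67]
138 165/ 22 173/ 22  18/ 61  14/ 61   3/ 50   3/ 45 175/ 37 165/ 35 165/ 35 133/ 26  90/ 25   0/ 25  60/ 23  90/ 14 128/ 25 135/ 23 144/ 21  30/ 24 100/ 28 113/ 25  96/ 22
139  60/ 29 110/ 25   0/ 34  14/ 68  12/ 60   6/ 52   8/ 46   5/ 39   0/ 32 144/ 28 145/ 25 138/ 23 110/ 25 140/ 21  40/ 25  90/ 29 135/ 22 150/ 24  60/ 28  75/ 22 120/ 23
140 150/ 26 120/ 25 128/ 18  15/ 60  14/ 81   4/ 50   3/ 52   6/ 48   6/ 46   6/ 32  12/ 27 158/ 22 126/ 27 130/ 25 120/ 23   0/ 25 160/ 21 135/ 26  90/ 25 150/ 29  15/ 26
141 150/ 29  23/ 23 150/ 23  17/ 35  19/ 85   9/ 55   6/ 51   5/ 52   6/ 44   3/ 44   8/ 37   3/ 33   0/ 26 128/ 27  90/ 23  85/ 28 120/ 26 144/ 21  90/ 17 144/ 31 150/ 38
142 160/ 17 105/ 25  90/ 16  60/ 17  16/ 62  15/ 69  12/ 58   1/ 51   5/ 51   5/ 46   2/ 43   9/ 44   4/ 36   3/ 30 163/ 28  40/ 18   0/ 21 165/ 24  90/ 17  98/ 25 105/ 37
143 105/ 26  21/ 22  90/ 13 150/ 16  17/ 33  20/ 63  14/ 74  11/ 67   6/ 52   1/ 52   4/ 45   5/ 44   4/ 44   1/ 45   5/ 42
[... 4508 characters left out ...]
/215  20/214
170  21/214  20/214  19/215  19/214  21/145  23/ 97  22/101  22/114  23/124  23/121  23/123  23/124  25/137  22/109  23/118  22/ 96  19/214  18/215  18/214  18/215  20/215
171  21/214  20/214  19/215  19/215  20/145  23/ 87  22/ 96  23/122  23/131  23/131  23/132  23/131  25/151  22/116  23/ 96  21/ 90  18/209  18/214  18/215  19/215  19/215
172  21/214  20/215  20/214  18/190  19/125  23/ 87  22/ 91  23/ 90  23/ 95  23/ 99  22/100  22/ 97  23/102  23/100  23/ 93  23/ 88  16/191  18/214  18/215  19/215  19/214
173  21/215  21/214  19/214  15/127  17/ 82  23/ 86  22/ 92  23/ 94  22/ 98  23/ 97  23/ 99  23/ 99  23/100  22/ 98  23/ 95  21/ 87  14/152  17/214  18/215  19/215  19/215
```

Emit:
arm_command(deltas=[[8,-0.007,0.003,-0.007,0,0.2,0],[8,-0.007,0.003,-0.007,0,0.417,0],[8,-0.007,0.003,-0.007,0,0.417,0],[8,-0.007,0.003,-0.007,0,0.417,0],[8,-0.007,0.003,-0.007,0,0.417,0]])

```text
t: 44.8
tcp_pos: [481.5, 102.3, 152.4]
orientation: [3.137, -1.219, 1.574]
ft_force: [-0.6, -0.0, -0.5]
gripper_width: 0.199
finger_force: 12.0
```

Run:
```python
from h import *
from rig import ctrl
s=ctrl.get_state();p=s["tcp_pos"];print(p.round(1),R.from_euler("xyz",s["orientation"]).as_matrix().round(2).tolist(),s["joints"].round(2))
S=snap("side");hsv=cv2.cvtColor(S["frame"],cv2.COLOR_RGB2HSV)
for y in range(150,170): print(y," ".join("%3d/%3d"%(h,v) for h,s_,v in hsv[y,260:278]))
print(proj(S,p+[0,-6.2-1.2-9,-19.2]),proj(S,p+[0,-6.2-1.2,-19.2]))
for z in(140,129): print(go((481.2,102,z),s["orientation"]))
```

```text
[481.5 102.3 152.4] [[-0.0, 1.0, 0.0], [0.34, -0.0, 0.94], [0.94, 0.0, -0.34]] [-0.58  0.41  1.93  0.92  1.7  -0.92]
150  75/ 41 108/ 40 105/ 38 105/ 40  90/ 39 100/ 40  98/ 38  18/112 135/102 130/104 150/102 170/104 160/104 150/106 170/108   0/ 95  20/ 61  13/ 47
151 105/ 39 102/ 43 113/ 40 100/ 41  90/ 41 105/ 35 120/ 40  15/ 61 120/ 73 105/ 69 140/ 64 120/ 65 150/ 64 120/ 61 150/ 57 135/ 55  18/ 55  20/ 54
152 114/ 40  90/ 37 120/ 36  50/ 34  98/ 38   0/ 34 120/ 36  25/ 40 120/ 40  90/ 40 110/ 39 120/ 38  75/ 40  80/ 36  96/ 35  30/ 36  18/ 42  18/ 37
153 110/ 34 128/ 38 150/ 27  60/ 28 165/ 33 165/ 30   0/ 27 120/ 29  70/ 28 110/ 31 133/ 31 135/ 24 150/ 34  40/ 28  72/ 30  18/ 70  22/ 66  20/ 99
154 130/ 29 100/ 26 114/ 31   0/ 27 120/ 27 105/ 26 140/ 30 135/ 28  90/ 25  60/ 25  90/ 27  60/ 23  18/ 67  21/101  21/114  11/111  12/109  12/136
155 105/ 22 120/ 22 135/ 25 135/ 25  53/ 25 144/ 22 120/ 23 135/ 18 143/ 23   0/ 25  18/ 63  18/119  16/125  15/133  13/150   7/129   6/123   6/116
156 128/ 21  25/ 20 130/ 23 140/ 19 120/ 23 128/ 27 115/ 26   0/ 22 135/ 25  14/ 64  18/128  15
[... 1414 characters left out ...]
16/ 87   5/ 76   3/ 74   6/ 67   4/ 69   5/ 64   0/ 52   0/ 51   7/ 52  11/ 50   7/ 58   5/ 55   4/ 63   5/ 62   2/ 62
167  45/ 25 132/ 18   0/ 26  14/ 93   4/ 76   3/ 66   5/ 65   5/ 63   6/ 48   1/ 48   1/ 46   3/ 55   3/ 62   6/ 69   3/ 63   3/ 65   4/ 59   3/ 60
168 150/ 26 129/ 17 135/ 32  13/ 88   4/ 77   5/ 59   4/ 59   4/ 45  11/ 46   6/ 51   4/ 51   6/ 64   4/ 73   5/ 75   3/ 61   6/ 63   3/ 61   4/ 65
169 114/ 24 144/ 23 175/ 35   9/ 75   4/ 67   5/ 57   1/ 53 179/ 44   4/ 49   6/ 48   1/ 56   6/ 69   5/ 75   3/ 73   5/ 63   1/ 63   3/ 66   3/ 86
[[267.80932813 165.81421708]] [[267.3450479  164.18788166]]
[-0.048, -0.001, 0.017, 0.0, 0.0, 0.0]
[-0.089, -0.002, 0.032, 0.0, 0.0, 0.0]
```

Run:
```python
from h import *
d=[np.pi,-0.92,np.pi/2]
for z in(152,140,127.5): print(go((481.3,106,z),d))
```

```text
[0.003, -0.001, 0.015, 0.002, -0.286, 0.001]
[-0.042, -0.001, 0.032, 0.002, -0.286, 0.001]
[-0.089, -0.001, 0.049, 0.002, -0.286, 0.001]
```

Emit:
arm_command(deltas=[[8,0.003,-0.001,0.015,0,-0.15,0],[8,0.003,-0.001,0.015,0,-0.286,0],[8,0.003,-0.001,0.015,0,-0.286,0],[8,0.003,-0.001,0.015,0,-0.286,0],[8,-0.02,-0.001,0.024,0,-0.286,0],[8,-0.042,-0.001,0.032,0,-0.286,0],[8,-0.042,-0.001,0.032,0,-0.286,0]])

```text
t: 45.72
tcp_pos: [480.2, 105.9, 137.9]
orientation: [-3.137, -0.924, 1.564]
ft_force: [-0.1, -0.1, -0.4]
gripper_width: 0.207
finger_force: 11.9
```

Run:
```python
from h import *
from rig import ctrl
s=ctrl.get_state();p=s["tcp_pos"];print(p.round(1),s["ft_force"].round(1))
S=snap("side");hsv=cv2.cvtColor(S["frame"],cv2.COLOR_RGB2HSV)
for y in range(156,174): print(y," ".join("%3d/%3d"%(h,v) for h,s_,v in hsv[y,260:278]))
print(proj(S,p+[0,-4.7,-19.5]),proj(S,p+[0,-13,-16]))
print(go((481.3,106,127.5),s["orientation"]))
```

```text
[480.2 105.9 137.9] [-0.1 -0.1 -0.4]
156  68/ 21 132/ 21 113/ 24  95/ 23 177/ 33   4/ 48   5/ 52   6/ 53   3/ 58   4/ 91   5/103   4/102   4/104   6/ 82   5/ 59   4/ 65   4/ 92   4/ 95
157  60/ 26 113/ 28  30/ 22 120/ 18  75/ 25 173/ 28   0/ 47   6/ 54   6/ 55   3/ 55   4/ 90   5/100   4/103   5/100   4/ 89   7/ 56   3/ 63   5/ 81
158  83/ 25 105/ 26  60/ 27  75/ 19 120/ 24 150/ 24 143/ 25   8/ 37   0/ 54   3/ 57   2/ 55   4/ 85   5/ 98   4/ 99   4/ 98   4/ 84   0/ 53   5/ 48
159  90/ 27  90/ 23 130/ 24 120/ 23 120/ 21  30/ 19  90/ 24  60/ 28   8/ 28   4/ 58   6/ 56   5/ 49   7/ 77   3/ 96   4/100   5/ 96   5/ 83   3/ 52
160 120/ 28 135/ 25  68/ 22  90/ 23   0/ 21 140/ 26  80/ 23  38/ 19  99/ 30 175/ 35   5/ 58   3/ 57 178/ 49   4/ 73   5/ 90   2/ 96   3/ 91   6/ 78
161 150/ 31 105/ 18   0/ 24  75/ 19 105/ 25 105/ 24  90/ 21 150/ 23 137/ 23 110/ 28 160/ 33   5/ 50   6/ 54   8/ 45   2/ 62   3/ 87   4/ 91   5/ 86
162 105/ 24  84/ 21  53/ 24  73/ 21 150/ 26  60/ 24 120/ 23  90/ 26 120/ 29  90/ 28 130/ 27   7/ 30   4/ 47   3/ 55   6/ 47   1/ 60   6/ 79   5/ 86
163   0/ 27 113/ 24  15/ 22
[... 1000 characters left out ...]
 100/ 25
170 120/ 32  80/ 31 105/ 31 165/ 31  45/ 28 140/ 25 110/ 27  23/104  23/124  23/125  23/133  23/108  23/ 92  22/ 66  18/ 82 120/ 26  98/ 24 120/ 29
171  18/ 82  17/ 82  12/ 61  22/ 52  22/ 52  22/ 54  23/ 66  23/119  22/130  23/133  23/147  22/113  23/ 96  22/ 88  17/161  17/121  12/ 57 165/ 26
172  20/170  15/140  18/ 85  22/ 78  23/ 82  23/ 84  23/ 97  23/ 98  22/ 99  22/100  23/ 97  23/ 97  23/ 94  23/ 87  16/194  18/193  18/157  17/121
173  19/216  15/146  17/ 83  23/ 87  22/ 93  22/ 95  23/ 97  23/100  23/ 98  22/101  23/ 97  23/ 96  23/ 95  21/ 91  14/153  17/215  18/215  18/194
[[266.55264445 167.61689891]] [[266.97730303 168.04926541]]
[-0.034, 0.004, 0.027, 0.0, 0.0, 0.001]
```

Obscured but still force-free. Lower on, checking the force.

Emit:
arm_command(deltas=[[8,-0.017,0.004,0.013,0,0,0],[8,-0.034,0.004,0.027,0,0,0],[8,-0.034,0.004,0.027,0,0,0],[8,-0.034,0.004,0.027,0,0,0]])

```text
t: 46.28
tcp_pos: [481.8, 106.0, 128.1]
orientation: [-3.141, -0.922, 1.568]
ft_force: [0.5, -0.8, -0.4]
gripper_width: 0.198
finger_force: 12.0
```

Emit:
arm_command(deltas=[[40,0,0,0,0,0,0],[40,0,0,0,0,0,0],[40,0,0,0,0,0,0],[40,0.1,0,0,0,0,0],[40,0.3,0,0,0,0,0],[40,0.4,0,-0.2,0,0,0],[40,0.4,0,-0.3,0,-0.3,0],[40,0.4,0,-0.3,0,-0.6,0],[40,0.4,0,-0.3,0,-0.88,0],[40,0.4,0,-0.3,0,-0.88,0],[40,0.4,0,-0.3,0,-0.88,0],[40,0.4,0,-0.3,0,-0.88,0]])

```text
t: 47.78
tcp_pos: [481.5, 109.5, 253.9]
orientation: [3.141, -0.002, 1.575]
ft_force: [-0.1, 0.1, -0.3]
gripper_width: 0.458
finger_force: 0.0
```

Run:
```python
from h import *
from rig import ctrl
s=ctrl.get_state();print(s["tcp_pos"].round(1),s["orientation"].round(3))
T=snap("top");S=snap("side");hs=lambda c:cv2.cvtColor(c["frame"],cv2.COLOR_RGB2HSV)
for y in range(209,224): print(" ".join("%3d"%v for v in hs(T)[y,224:242,2]),"|"," ".join("%3d"%v for v in hs(T)[y,224:242,0]))
for y in range(158,174,2): print(y," ".join("%3d/%3d"%(h,v) for h,s_,v in hs(S)[y,260:278]))
```

```text
[481.5 109.5 253.9] [ 3.141e+00 -2.000e-03  1.575e+00]
 56  60  58  61  61  71  81  90 102 105 100  90  84  75  77  84  91  92 |  12   6   9  11   5 171 168   6   9  12   8   6   0 165 129 118 116 116
 62  64  62  59  66  92 110 119 123 128 121 121 113 106  92 105 107  99 |  10  14  12  14  12  13  15  16  17  16  17  13  11   1 146 122 116 115
 57  59  60  59  72  89 106 107 111 121 127 132 120 116 101 102 113 115 |  12  11  12  13  13  19  19  19  20  19  21  18  16  10 174 139 120 116
 61  62  60  62  66  81  90  91  90  93 110 126 123 117 110 115  99 115 |  16   9   8  12  15  17  20  20  20  21  22  20  20  16   9 177 149 119
 60  62  57  61  63  75  83  86  86  92  98 113 126 123 115 125 117 100 |  11   9  14  12  13  19  20  21  20  20  21  21  22  20  16  10   1 139
 64  58  61  60  61  76  83  90  93 106 115 115 121 123 109 123 122 103 |  12  10  13  12  15  18  19  20  21  21  20  20  21  21  17  15  10 175
 63  61  62  57  70  69  82  97 110 121 125 123 115 112 106 108 119 114 |   8  15   7   8  15  17  19  19  20  20  19  19  19  22  19  16  14  10
 55  59  59  62  62  69
[... 1628 characters left out ...]
/202  22/199  21/200  20/200  19/202  18/200  19/201  18/199  18/201  18/202  18/200  19/202  21/200  21/201
166  19/200  19/197  19/198  20/186  22/139  23/142  24/122  22/112  23/116  23/119  22/134  19/145  18/168  17/178  16/184  17/186  17/191  17/196
168  17/187  17/190  19/171  22/ 99  22/ 84  22/ 94  23/ 95  23/ 98  22/100  23/ 99  22/ 97  23/ 94  23/ 88  23/140  17/182  17/183  16/187  16/190
170  17/188  17/188  19/134  22/105  23/107  23/108  23/108  23/106  22/107  23/106  22/109  22/103  22/101  22/ 91  16/185  16/183  16/185  16/186
172  17/186  15/173  18/104  23/ 85  22/ 93  22/ 97  22/ 98  22/ 98  22/ 97  23/ 99  23/ 94  22/ 92  23/ 88  23/ 81  16/165  16/184  17/183  16/187
```

The fitting is now inside the yellow cup: nothing stands above the rim, and its bore shows at (235,217). Now measure the scanner and the card.

Run:
```python
from h import *
T=dict(np.load("top0.npz"));T8=dict(np.load("T1.npz"));S=dict(np.load("side0.npz"))
for n,c in(("t0",T),("t1",T8)):
    f=cv2.resize(c["frame"],None,fx=4,fy=4,interpolation=cv2.INTER_CUBIC);hsv=cv2.cvtColor(f,cv2.COLOR_RGB2HSV)
    m=cv2.inRange(hsv,(17,150,60),(32,255,255));m=at(None,m,(323*4,232*4)) ;m=cv2.morphologyEx(m.astype(np.uint8),cv2.MORPH_CLOSE,np.ones((41,41)))
    px=np.argwhere(m)[:,::-1]; sc=lambda p:(np.asarray(p,float)+.5)/4-.5
    rows=np.arange(px[:,1].min(),px[:,1].max()+1,6)
    print(n,[(round(sc(y),1),sc(px[px[:,1]==y][:,0].min()).round(1),sc(px[px[:,1]==y][:,0].max()).round(1)) for y in rows])
    q=cv2.approxPolyDP(cv2.convexHull(px.astype(np.int32)),8,True)[:,0];print(sc(q).round(1).tolist())
# black foot and handle in side view
```

```text
t0 [(np.float64(209.6), np.float64(324.4), np.float64(327.9)), (np.float64(211.1), np.float64(315.6), np.float64(328.4)), (np.float64(212.6), np.float64(315.4), np.float64(328.6)), (np.float64(214.1), np.float64(315.4), np.float64(328.9)), (np.float64(215.6), np.float64(315.1), np.float64(329.1)), (np.float64(217.1), np.float64(315.1), np.float64(329.6)), (np.float64(218.6), np.float64(314.9), np.float64(329.9)), (np.float64(220.1), np.float64(314.9), np.float64(330.4)), (np.float64(221.6), np.float64(314.9), np.float64(330.6)), (np.float64(223.1), np.float64(315.1), np.float64(330.9)), (np.float64(224.6), np.float64(315.9), np.float64(331.1)), (np.float64(226.1), np.float64(315.9), np.float64(331.6)), (np.float64(227.6), np.float64(316.1), np.float64(331.9)), (np.float64(229.1), np.float64(316.1), np.float64(331.6)), (np.float64(230.6), np.float64(316.1), np.float64(331.6)), (np.float64(232.1), np.float64(316.1), np.float64(331.6)), (np.float64(233.6), np.float64(316.1), np.float64(331.4)), (np.float64(235.1), np.float64(316.9), np.float64(330.6)), (np.float64(236.6), np.float64(317
[... 611 characters left out ...]
4(315.1), np.float64(330.6)), (np.float64(223.1), np.float64(315.6), np.float64(330.9)), (np.float64(224.6), np.float64(315.6), np.float64(331.1)), (np.float64(226.1), np.float64(315.9), np.float64(331.6)), (np.float64(227.6), np.float64(315.9), np.float64(331.9)), (np.float64(229.1), np.float64(316.1), np.float64(331.6)), (np.float64(230.6), np.float64(316.4), np.float64(331.6)), (np.float64(232.1), np.float64(316.4), np.float64(331.6)), (np.float64(233.6), np.float64(316.4), np.float64(331.4)), (np.float64(235.1), np.float64(316.9), np.float64(330.9)), (np.float64(236.6), np.float64(317.6), np.float64(327.6))]
[[329.9, 235.9], [317.4, 236.4], [315.9, 210.1], [328.1, 209.9], [331.9, 226.6]]
```

Emit:
arm_command(deltas=[[87,-0.6,-0.2,0,0,0,0.7],[87,-0.6,-0.2,0,0,0,0.75],[87,-0.6,-0.2,0,0,0,0.75],[87,-0.6,-0.2,0,0,0,0.75],[87,-0.6,-0.2,0,0,0,0.75],[87,-0.6,-0.2,0,0,0,0.75]])

```text
t: 48.62
tcp_pos: [431.3, -43.8, 252.9]
orientation: [-3.14, -0.001, 0.784]
ft_force: [0.2, 0.5, 0.4]
gripper_width: 0.983
finger_force: 0.0
```

Run:
```python
from h import *
T=dict(np.load("top0.npz"))
N=ray(T,(328.5,209.9),103.5)[0];G=ray(T,(332,227),156.5)[0];B=ray(T,(331,235.8),132.5)[0]
print(N.round(1),G.round(1),B.round(1),cam0(T).round(0))
for a,b in((N,G),(N,B)): print("yaw",np.degrees(np.arctan2(*(a-b)[[1,0]])).round(1),np.linalg.norm((a-b)[:2]).round(1))
u=(N-B)[:2];u/=np.linalg.norm(u);v=np.array([-u[1],u[0]])
for p,o in((N,48.5),(G,-4.5),(B,-28.5)): print("origin",(p[:2]-u*o+v*20).round(1))
# card: bar pixels
c=T;g=cv2.cvtColor(c["frame"],cv2.COLOR_RGB2GRAY);hsv=cv2.cvtColor(c["frame"],cv2.COLOR_RGB2HSV)
for n,c,box in(("T",T,(255,125,302,170)),("S",dict(np.load("side0.npz")),(322,180,366,236))):
    x0,y0,x1,y1=box;f=cv2.resize(c["frame"][y0:y1,x0:x1],None,fx=4,fy=4,interpolation=cv2.INTER_CUBIC);h=cv2.cvtColor(f,cv2.COLOR_RGB2HSV)
    m=cv2.inRange(h,(0,0,150),(180,40,255)); m=cv2.morphologyEx(m,cv2.MORPH_CLOSE,np.ones((25,25)))
    cn=max(cv2.findContours(m,0,2)[0],key=cv2.contourArea);q=cv2.approxPolyDP(cn,10,True)[:,0];r=cv2.minAreaRect(cn)
    print(n,"white",((q+.5)/4-.5+(x0,y0)).round(1).tolist(),"rect",((np.array(r[0])+.5)/4-.5+(x0,y0)).round(1),r[1],r[2])
    red=((h[...,0]<8)|(h[...,0]>170))&(h[...,1]>110); p=np.argwhere(red)[:,::-1]; rr=cv2.minAreaRect(p.astype(np.float32));print("red",((p.mean(0)+.5)/4-.5+(x0,y0)).round(1),rr[1],rr[2])
    dk=(h[...,2]<125)&(h[...,1]<60); mm=np.zeros_like(m);cv2.drawContours(mm,[cv2.convexHull(cn)],-1,255,-1);mm=cv2.erode(mm,np.ones((9,9)));p=np.argwhere(dk&(mm>0))[:,::-1]
    if len(p): rr=cv2.minAreaRect(p.astype(np.float32));print("bars",len(p),((np.array(rr[0])+.5)/4-.5+(x0,y0)).round(1),rr[1],rr[2],((p.mean(0)+.5)/4-.5+(x0,y0)).round(1))
```

```text
[ 493.5 -163.5  103.5] [ 443.7 -164.3  156.5] [ 422.3 -163.8  132.5] [ 380.  -32. 1181.]
yaw 0.9 49.7
yaw 0.2 71.1
origin [ 444.9 -143.7]
origin [ 448.2 -144.2]
origin [ 450.7 -143.7]
T white [[262.9, 130.9], [258.6, 155.6], [289.6, 163.6], [295.6, 139.4]] rect [276.3 147.2] (140.57772827148438, 104.6841812133789) 14.774551391601562
red [278.4 137.7] (112.5341567993164, 11.465988159179688) 14.931416511535645
bars 1386 [276.6 147.5] (93.81725311279297, 41.48288345336914) 15.945395469665527 [278.2 148. ]
S white [[356.4, 184.1], [333.6, 199.4], [333.1, 219.1], [356.9, 203.6]] rect [344.7 201.6] (68.01294708251953, 155.37986755371094) 56.768287658691406
red [354.  195.2] (11.999998092651367, 69.99998474121094) 0.0
bars 2336 [344.7 201.2] (40.55487823486328, 82.13790893554688) 1.6365771293640137 [344.7 201.3]
```

Run:
```python
from h import *
T=dict(np.load("top0.npz"));S=dict(np.load("side0.npz"))
def tri(a,b):
    L=[];
    for c,p in((T,a),(S,b)):
        o=cam0(c);d=ray(c,p,0)[0]-o;d/=np.linalg.norm(d);L.append((o,d))
    A=sum(np.eye(3)-np.outer(d,d) for o,d in L);B=sum((np.eye(3)-np.outer(d,d))@o for o,d in L);X=np.linalg.solve(A,B)
    return X.round(1),[np.linalg.norm(np.cross(X-o,d)).round(1) for o,d in L]
print("label",tri((276.5,147.4),(344.7,201.3)),"T@71",ray(T,(276.5,147.4),71).round(1),"S@71",ray(S,(344.7,201.3),71).round(1))
print("red",tri((278.4,137.7),(354,195.2)))
tc=np.array([[262.9,130.9],[258.6,155.6],[289.6,163.6],[295.6,139.4]]);sc=np.array([[356.4,184.1],[333.6,199.4],[333.1,219.1],[356.9,203.6]])
X=[tri(a,b)[0] for a,b in zip(tc,sc)];print(X)
for i,j in((0,3),(1,2)):
    d=X[i]-X[j];print("yaw",np.degrees(np.arctan2(-d[0],d[1])).round(1),np.linalg.norm(d).round(1))
    z=(X[i]+X[j])[2]/2
    for c,q in((T,tc),(S,sc)): d=(ray(c,q[i],z)-ray(c,q[j],z))[0];print("  single",np.degrees(np.arctan2(-d[0],d[1])).round(1))
for c,p,a in((T,(278.4,137.7),14.93),): 
    e=np.array([np.cos(np.radians(a)),np.sin(np.radians(a))])*14;d=(ray(c,p-e,88)-ray(c,p+e,88))[0];print("red yaw",np.degrees(np.arctan2(-d[0],d[1])).round(1))
d=(X[0]+X[3]-X[1]-X[2]);print("yaw slope dir",np.degrees(np.arctan2(d[1],d[0])).round(1))
print(go((456,-144,210),[np.pi,0,0.01]),go((456,-144,108),[np.pi,0,0.01]))
```

```text
label (array([677.1, -28. ,  72.7]), [np.float64(0.4), np.float64(0.4)]) T@71 [[677.9 -28.1  71. ]] S@71 [[677.5 -25.7  71. ]]
red (array([698.6, -34.1,  94.9]), [np.float64(0.1), np.float64(0.1)])
[array([717.1,   7.8, 101.8]), array([662.2,  24.2,  44.5]), array([637. , -64.3,  43.3]), array([691.1, -81.2, 100.8])]
yaw -16.3 92.7
  single -16.5
  single -16.4
yaw -15.9 92.0
  single -16.3
  single -15.7
red yaw -16.8
yaw slope dir -17.0
[-0.213, 0.354, 0.171, -0.002, -0.0, 0.74] [-0.214, 0.354, 0.579, -0.002, -0.0, 0.74]
```

Emit:
arm_command(deltas=[[87,-0.213,0.354,0.1,0,0,0.74],[87,-0.213,0.354,0.1,0,0,0.74],[87,-0.213,0.354,0.1,0,0,0.74],[87,-0.213,0.354,0.1,0,0,0.74],[87,-0.213,0.354,0.17,0,0,0.74],[87,-0.213,0.354,0.17,0,0,0.74]])

```text
t: 49.38
tcp_pos: [455.0, -142.5, 208.1]
orientation: [-3.138, 0.004, 0.013]
ft_force: [-0.1, 0.1, 0.0]
gripper_width: 1.003
finger_force: 0.0
```

Run:
```python
from h import *
print(go((455.5,-144,107),[np.pi,0,0.009]))
```

```text
[0.004, 0.007, 0.404, -0.003, 0.003, 0.004]
```

Emit:
arm_command(deltas=[[87,0.004,0.006,0,0,0,0],[87,0.004,0.006,0.15,0,0,0],[87,0.004,0.006,0.3,0,0,0],[87,0.004,0.006,0.404,0,0,0],[87,0.004,0.006,0.404,0,0,0],[87,0.004,0.006,0.404,0,0,0]], squeeze=6)

```text
t: 50.12
tcp_pos: [458.2, -145.3, 110.9]
orientation: [-3.141, -0.002, 0.009]
ft_force: [0.4, -0.6, 0.5]
gripper_width: 0.999
finger_force: 0.0
```

Run:
```python
from h import *
from rig import ctrl
s=ctrl.get_state();print(s["tcp_pos"].round(1),s["orientation"].round(3),s["ft_force"].round(1))
print(go((455.5,-144,107),[np.pi,0,0.009]))
```

```text
[ 458.2 -145.3  110.9] [-3.141e+00 -2.000e-03  9.000e-03] [ 0.4 -0.6  0.5]
[-0.011, -0.005, 0.016, -0.0, -0.002, 0.0]
```

Emit:
arm_command(deltas=[[87,-0.011,-0.005,0.016,0,0,0],[87,-0.011,-0.005,0.016,0,0,0],[30,-0.011,-0.005,0.016,0,0,0],[30,-0.011,-0.005,0.016,0,0,0],[30,-0.011,-0.005,0.016,0,0,0],[30,-0.011,-0.005,0.016,0,0,0],[30,-0.011,-0.005,0.016,0,0,0],[30,-0.011,-0.005,0.016,0,0,0],[30,-0.011,-0.005,0.016,0,0,0]])

```text
t: 51.25
tcp_pos: [454.5, -143.7, 105.5]
orientation: [-3.141, 0.0, 0.008]
ft_force: [0.7, -0.3, -0.6]
gripper_width: 0.463
finger_force: 6.0
```

Emit:
arm_command(deltas=[[30,0,0,0,0,0,0],[30,0,0,0,0,0,0],[30,0,0,0,0,0,0],[30,0,0,0,0,0,0]], squeeze=30)

```text
t: 51.75
tcp_pos: [454.4, -143.7, 105.5]
orientation: [-3.141, 0.0, 0.008]
ft_force: [-0.7, -0.4, -0.7]
gripper_width: 0.46
finger_force: 29.9
```

Emit:
arm_command(deltas=[[30,0,0,-0.05,0,0,0],[30,0,0,-0.15,0,0,0],[30,0,0,-0.3,0,0,0],[30,0,0,-0.36,0,0,0],[30,0,0,-0.36,0,0,0],[30,0,0,-0.36,0,0,0]])

```text
t: 52.5
tcp_pos: [453.6, -143.3, 194.0]
orientation: [-3.139, 0.002, 0.008]
ft_force: [0.2, 0.8, -3.2]
gripper_width: 0.453
finger_force: 29.9
```

Run:
```python
from h import *
from rig import ctrl
S=snap("side");T=snap("top");np.savez("S10.npz",**S);np.savez("T10.npz",**T)
S0=dict(np.load("side0.npz"))
s=ctrl.get_state();p=s["tcp_pos"];print(p.round(1),s["orientation"].round(3),s["ft_force"].round(1))
# head side face edges: yellow blob rect angle, before and now
for n,c,px in(("before",S0,(272,220)),("now",S,None)):
    bl=[b for b in blobs(mask(c,(17,150,60),(32,255,255)),200) if 255<b[1][0]<300 and 150<b[1][1]<240]
    for a,ce,b in bl:
        q=cv2.minAreaRect(np.argwhere(b)[:,::-1].astype(np.float32));print(n,a,ce.round(1),np.round(q[1],1),round(q[2],1))
    dk=(c["frame"].max(2)<55).astype(np.uint8)*255
    for y in range(200,262,6):
        xs=np.where(dk[y,240:300])[0]+240
        if len(xs): print(y,xs.min(),xs.max(),end=" | ")
    print()
print(go((574,3,185),[np.pi,0,-0.286]),go((574,3,159.8),[np.pi,0,-0.286]))
```

```text
[ 453.5 -143.3  193.8] [-3.139e+00  3.000e-03  8.000e-03] [ 0.2  0.7 -3.6]
before 550 [271.6 219.6] [35.3 18.5] 36.0
200 254 283 | 206 255 282 | 212 272 276 | 224 262 262 | 230 262 270 | 236 262 274 | 242 262 274 | 248 253 279 | 254 254 282 | 260 255 283 | 
200 252 276 | 206 253 279 | 212 261 273 | 218 261 279 | 224 252 281 | 230 254 282 | 236 255 262 | 
[0.487, -0.581, 0.035, -0.002, 0.003, 0.281] [0.487, -0.581, 0.136, -0.002, 0.003, 0.281]
```

Emit:
arm_command(deltas=[[30,0.2,-0.24,0.01,0,0,0.1],[30,0.35,-0.42,0.02,0,0,0.2],[30,0.487,-0.581,0.035,0,0,0.281],[30,0.487,-0.581,0.035,0,0,0.281],[30,0.487,-0.581,0.06,0,0,0.281],[30,0.487,-0.581,0.1,0,0,0.281],[30,0.487,-0.581,0.13,0,0,0.281],[30,0.487,-0.581,0.136,0,0,0.281],[30,0.487,-0.581,0.136,0,0,0.281]])

```text
t: 53.72
tcp_pos: [575.0, 2.1, 161.8]
orientation: [-3.141, 0.0, -0.287]
ft_force: [1.2, 0.1, -3.3]
gripper_width: 0.457
finger_force: 30.0
```

Run:
```python
from h import *
from rig import ctrl
S=snap("side");T=snap("top");np.savez("S11.npz",**S);np.savez("T11.npz",**T)
s=ctrl.get_state();print(s["tcp_pos"].round(1),s["orientation"].round(3),s["ft_force"].round(1),s["moment"].round(2),s["qd"].round(3))
print(go((574,3,159.8),[np.pi,0,-0.286]))
# expected pixels of scanner points vs. mask extents
M=R.from_euler("z",-0.286);o=s["tcp_pos"]-M.apply([6.4,0,102.5]);print("spot",(o+M.apply([114.3,0,13.7])).round(1))
P=[[48.5,-20,103.5],[-4.5,-20,156.5],[-28.5,-20,132.5],[24.5,-20,79.5],[35,-30,14],[-35,-30,14],[-35,-30,0],[35,-30,0],[15,-14,50],[-15,-14,50],[15,-14,20],[-15,-14,20]]
e=proj(S,o+M.apply(P)).round(1);print(e.tolist())
hsv=cv2.cvtColor(S["frame"],cv2.COLOR_RGB2HSV);yl=cv2.inRange(hsv,(17,150,60),(32,255,255));
b=[x for x in blobs(yl,100) if abs(x[1]-e[:4].mean(0)).max()<25]
for a,ce,m in b: print(a,ce,cv2.approxPolyDP(cv2.convexHull(np.argwhere(m)[:,::-1].astype(np.int32)),2.5,True)[:,0].tolist())
dk=(S["frame"].max(2)<60)
for y in range(int(e[0][1])-6,int(e[7][1])+5,4): xs=np.where(dk[y,290:350])[0]+290; print(y,(xs.min(),xs.max()) if len(xs) else "",end=" | ")
```

```text
[575.3   2.3 162.2] [-3.14e+00 -1.00e-03 -2.86e-01] [ 0.7 -0.1 -3.3] [ 0.03  0.18 -0.01] [ 0.003  0.    -0.003  0.001  0.001  0.001]
[-0.006, -0.001, 0.01, -0.001, -0.001, -0.0]
spot [678.8 -28.1  73.4]
[[323.4, 174.8], [304.0, 155.4], [294.2, 162.8], [313.6, 181.9], [315.7, 204.8], [289.8, 202.6], [289.6, 206.8], [315.4, 209.0], [309.5, 189.7], [298.3, 188.8], [308.8, 199.0], [297.8, 198.0]]
154 [316.40909091 171.31818182] [[313, 180], [309, 176], [313, 164], [320, 164], [322, 174]]
168 (np.int64(304), np.int64(312)) | 172 (np.int64(300), np.int64(311)) | 176 (np.int64(299), np.int64(339)) | 180 (np.int64(299), np.int64(346)) | 184 (np.int64(299), np.int64(347)) | 188 (np.int64(299), np.int64(347)) | 192 (np.int64(292), np.int64(342)) | 196 (np.int64(291), np.int64(315)) | 200 (np.int64(290), np.int64(349)) | 204 (np.int64(290), np.int64(348)) | 208 (np.int64(343), np.int64(343)) | 212  |
```

Nose, handle and foot edges fall within a pixel of where an upright scanner should be. Make a fine correction, then hold for over 2.5 s.

Emit:
arm_command(deltas=[[30,-0.006,-0.001,0.01,0,0,0],[30,-0.006,-0.001,0.01,0,0,0],[30,-0.006,-0.001,0.01,0,0,0],[30,-0.006,-0.001,0.01,0,0,0],[30,-0.006,-0.001,0.01,0,0,0],[30,-0.006,-0.001,0.01,0,0,0],[30,-0.006,-0.001,0.01,0,0,0],[30,-0.006,-0.001,0.01,0,0,0],[30,-0.006,-0.001,0.01,0,0,0],[30,-0.006,-0.001,0.01,0,0,0],[30,-0.006,-0.001,0.01,0,0,0],[30,-0.006,-0.001,0.01,0,0,0],[30,-0.006,-0.001,0.01,0,0,0],[30,-0.006,-0.001,0.01,0,0,0],[30,-0.006,-0.001,0.01,0,0,0],[30,-0.006,-0.001,0.01,0,0,0],[30,-0.006,-0.001,0.01,0,0,0],[30,-0.006,-0.001,0.01,0,0,0],[30,-0.006,-0.001,0.01,0,0,0],[30,-0.006,-0.001,0.01,0,0,0]])

```text
t: 56.32
tcp_pos: [573.7, 3.2, 159.2]
orientation: [-3.141, 0.0, -0.286]
ft_force: [-1.3, -0.3, -2.9]
gripper_width: 0.458
finger_force: 30.0
```

Emit:
arm_command(deltas=[[30,0,0,0,0,0,0],[30,0,0,0,0,0,0],[30,0,0,0,0,0,0],[30,0,0,0,0,0,0],[30,0,0,0,0,0,0],[30,0,0,0,0,0,0],[30,0,0,0,0,0,0],[30,0,0,0,0,0,0],[30,0,0,0,0,0,0],[30,0,0,0,0,0,0]])

```text
t: 57.58
tcp_pos: [573.7, 3.2, 159.2]
orientation: [-3.141, 0.0, -0.286]
ft_force: [-0.3, 0.1, -3.4]
gripper_width: 0.461
finger_force: 30.0
```

Run:
```python
from h import *
from rig import ctrl
s=ctrl.get_state();print(s["tcp_pos"].round(1),s["orientation"].round(3))
print(go((450,-141,194),[np.pi,0,0]))
T=snap("top");mt=at(T,mask(T,(100,70,30),(125,255,255)),(305,245)); q=cv2.minAreaRect(np.argwhere(mt)[:,::-1].astype(np.float32));print("mat",ray(T,q[0],3),q[1],q[2])
```

```text
[573.7   3.2 159.2] [-3.141  0.    -0.286]
[-0.312, 0.693, -0.14, -0.001, 0.0, -0.273]
mat [[ 442.93367663 -139.73312943    3.        ]] (39.465755462646484, 39.38249206542969) 87.61405944824219
```

Emit:
arm_command(deltas=[[30,0,0,-0.07,0,0,0],[30,0,0,-0.14,0,0,0],[30,-0.1,0.23,-0.14,0,0,-0.1],[30,-0.2,0.46,-0.14,0,0,-0.2],[30,-0.312,0.693,-0.14,0,0,-0.273],[30,-0.312,0.693,-0.14,0,0,-0.273],[30,-0.312,0.693,-0.14,0,0,-0.273],[30,-0.312,0.693,-0.14,0,0,-0.273]])

```text
t: 58.62
tcp_pos: [451.0, -140.5, 194.9]
orientation: [-3.141, -0.001, 0.001]
ft_force: [0.1, -0.1, -3.0]
gripper_width: 0.459
finger_force: 30.0
```

Run:
```python
from h import *
print(go((450,-141,115),[np.pi,0,0]),go((450,-141,106),[np.pi,0,0]))
```

```text
[-0.004, 0.002, 0.32, -0.001, -0.001, 0.001] [-0.004, 0.002, 0.356, -0.001, -0.001, 0.001]
```

Emit:
arm_command(deltas=[[30,-0.004,0.002,0.1,0,0,0],[30,-0.004,0.002,0.2,0,0,0],[30,-0.004,0.002,0.28,0,0,0],[30,-0.004,0.002,0.32,0,0,0],[30,-0.004,0.002,0.335,0,0,0],[30,-0.004,0.002,0.345,0,0,0],[30,-0.004,0.002,0.345,0,0,0]])

```text
t: 59.5
tcp_pos: [449.4, -141.6, 108.4]
orientation: [-3.141, -0.001, -0.0]
ft_force: [1.0, 0.6, -3.6]
gripper_width: 0.46
finger_force: 30.0
```

Lower the last 3 mm in small steps.

Emit:
arm_command(deltas=[[30,0,0,0.004,0,0,0],[30,0,0,0.008,0,0,0],[30,0,0,0.012,0,0,0],[30,0,0,0.012,0,0,0]])

```text
t: 60.0
tcp_pos: [449.4, -141.8, 106.2]
orientation: [-3.141, -0.001, -0.0]
ft_force: [-3.7, 1.1, 7.1]
gripper_width: 0.459
finger_force: 30.0
```

Emit:
arm_command(deltas=[[30,0,0,-0.002,0,0,0],[87,0,0,-0.002,0,0,0],[87,0,0,-0.002,0,0,0],[87,0,0,-0.002,0,0,0],[87,0,0,-0.002,0,0,0],[87,0,0,-0.002,0,0,0],[87,0,0,-0.1,0,0,0],[87,0,0,-0.3,0,0,0],[87,0,0,-0.5,0,0,0],[87,0,0,-0.7,0,0,0],[87,0,0,-0.7,0,0,0],[87,-0.5,0.2,-0.7,0,0,0],[87,-0.5,0.2,-0.7,0,0,0],[87,-0.5,0.2,-0.7,0,0,0],[87,-0.5,0.2,-0.7,0,0,0]], squeeze=5)

```text
t: 61.88
tcp_pos: [323.8, -191.8, 279.3]
orientation: [-3.14, -0.0, -0.002]
ft_force: [-0.1, 0.2, 1.0]
gripper_width: 0.996
finger_force: 0.0
```

Run:
```python
from h import *
from rig import ctrl
s=ctrl.get_state();print(s["tcp_pos"].round(1),s["qd"].round(3))
T=snap("top");S=snap("side")
hs=lambda c:cv2.cvtColor(c["frame"],cv2.COLOR_RGB2HSV)
for n,c,o in(("T",T,dict(np.load("top0.npz"))),("S",S,dict(np.load("side0.npz")))):
    for k,cc in(("old",o),("new",c)):
        print(n,k,[(int(a),ce.round(1).tolist()) for a,ce,b in blobs(mask(cc,(17,150,60),(32,255,255)),60) if 150<ce[0]<350 and 130<ce[1]<260])
    # bystanders: pixel change over tin/tape/screwdriver area
    d=np.abs(c["frame"].astype(int)-o["frame"]).max(2)
    for nm,(x0,y0,x1,y1) in({"T":dict(tin=(158,135,190,165),tape=(202,130,238,167),driver=(345,118,390,175),bin=(340,175,406,250))}.get(n) or dict(tin=(308,143,336,173),tape=(317,173,350,196),driver=(340,270,425,310),bin=(250,262,350,332))).items(): print(n,nm,(d[y0:y1,x0:x1]>50).sum())
print("blue",blue_in(T)[:3])
for y in range(210,224): print(" ".join("%3d"%v for v in hs(T)[y,224:242,2]),"|"," ".join("%3d"%v for v in hs(T)[y,224:242,0]))
```

```text
[ 323.8 -191.8  279.3] [ 0.033  0.027 -0.023  0.005 -0.002  0.011]
T old [(366, [323.0, 223.9]), (170, [171.1, 227.9])]
T new [(156, [232.7, 216.8]), (363, [321.7, 227.5])]
T tin 0
T tape 0
T driver 0
T bin 217
S old [(296, [252.5, 159.6]), (550, [271.6, 219.6])]
S new [(145, [267.4, 171.5]), (552, [268.1, 219.0])]
S tin 0
S tape 0
S driver 0
S bin 121
blue (np.int32(127), (235.96939086914062, 218.35714721679688), 12.030919075012207)
163 127 111 115 110 133 151 161 169 166 153 146 141 129 130 147 150 139 |  16  10 135 123 159  18  19  20  20  20  21  20  15   3 133 117 114 113
136 101 111 114 134 147 141 140 140 150 156 156 146 136 129 150 174 178 |  15 153 118   0  24  24  22  20  21  23  25  24  21  11 167 126 116 113
117 103 119 138 134 120 108  99  99 111 131 147 148 135 136 138 159 187 |   9 138   4  20  26  24  23  21  22  23  25  25  25  21  10 168 128 115
101 106 135 145 121 101  92  88  91  93 107 128 145 140 137 152 150 159 | 153   3  18  21  24  22  21  20  22  21  23  25  26  25  18  11 175 126
 98 115 142 127 107  91  93  93 106 119 133 143 157 146 138 153 154 128 | 139 
[... 681 characters left out ...]
45 172 181 168 141 129 126 109 112 128 122 | 139  15  22  24  24  22  22  22  22  22  21  22  25  23  21  18  15  15
102 119 162 169 152 132 127 144 172 191 188 163 132 108 110 126 133 118 | 128  12  19  23  25  25  23  22  23  23  23  23  26  22  18  16  15  14
 98 102 139 162 156 142 136 146 167 178 167 144 117 108 121 142 126 109 | 127   1  15  19  23  24  24  24  24  24  25  24  23  20  18  15  15  14
103 105 112 140 150 144 133 131 139 135 125 113 108 127 141 136 115 101 | 122 126   8  16  18  21  21  23  23  24  24  23  19  16  16  16  15  14
117 125  96 108 137 144 144 143 132 126 119 125 138 146 146 122 109  97 | 118 116 140   9  12  14  16  17  18  18  19  17  16  17  16  16  14  14
```

The scanner stands on its mat, the nest and sample are in place, and the bystanders are unchanged pixel for pixel. The arm is clear, so I'm handing in.

Emit:
arm_command(deltas=[[87,0,0,0,0,0,0],[87,0,0,0,0,0,0],[87,0,0,0,0,0,0],[87,0,0,0,0,0,0]])

```text
t: 62.48
tcp_pos: [324.1, -191.5, 279.7]
orientation: [-3.14, 0.0, 0.0]
ft_force: [-0.0, 0.8, -0.9]
gripper_width: 1.0
finger_force: 0.0
```

```bash
python3 -c "
from rig import ctrl
print(ctrl.hand_in())"
```

```text
the job is handed in; nothing more can be done
None
```

The job is handed in at about 62 s, with no verdict returned: the blue, orange and yellow cups (no green one was on the bench) are nested in the tub, the brass fitting is in the yellow cup after a second try (it first lay across the rim), and the scanner was held on the label for over 2 s and stands back on its blue mat.

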